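Charge and start the dry bath

TASK

Get the dry bath ready for a run: tip all the beads from the scoop tray into the bath's bead well, and put every tube of the tube stand into a bore of the metal block, one tube to a bore - each bore has a sprung catch covering the near part of its mouth, so enter the tube tilted, its lower edge against the catch, push the catch back, then straighten the tube and slide it fully home. Only when beads and tubes are all in, turn the thermostat dial so that its pointer stands at the long mark, and leave the empty scoop tray standing level on the bench. There may be two to four tubes; do not knock about the timer or the roll of labels.

Things in the scene. Friction and masses are not known exactly. Their poses are not given: they have to be found in the camera images.
- bath: the dry bath, a fixed white box 199 mm deep (local x, -96 to +103) and 206 mm wide (local y) with its flat top 62 mm above the bench; origin on the bench under its middle, +x away from the robot at yaw 0. Front left: open bead well. Behind it along the far edge: aluminium block with four bores. Front right: thermostat dial on a flat panel.
- well (a point): centre of the mouth of the bead well, level with the bath's top; the well is 122 mm (bath x) by 124 mm (bath y) and 50 mm deep
- bore_1 (a point): centre of the mouth (level with the bath's top) of a round bore, 30 mm wide and 45 mm deep with a flat bottom; bores 1 to 4 stand in a row along bath y, 47 mm apart, bore 1 on the dial's side
- bore_2 (a point): the same for bore 2
- bore_3 (a point): the same for bore 3
- bore_4 (a point): the same for bore 4
- catch_1_edge (a point): middle of the free edge of the brass catch at the near side (bath -x) of bore 1, top face: 12 mm wide (bath y), 8 mm deep, level with the bath's top, jutting 5 mm over the bore. Pushed towards bath -x it slides back clear of the bore against a spring (about 1 N at first, 2 N when clear); pressed from above it does not give, so an upright tube cannot enter. Bores 2, 3 and 4 have the same catch
- tube_1_mid (a point): centre, half-way up (50 mm), of a 50 ml tube with a blue cap, 100 mm tall, 25 g; z runs from foot to cap. Body a plain cylinder 28 mm wide with a flat foot, screw cap (top 14 mm of it) 34 mm wide. At first it stands loosely in a socket of the tube stand, and may lean there by a few degrees. May be absent
- tube_2_mid (a point): the same for tube 2
- tube_3_mid (a point): the same for tube 3
- tube_4_mid (a point): the same for tube 4
- rack_top (a point): middle of the top of the tube stand, a loose grey block 136 (its x) by 120 (its y) by 32 mm, 0.5 kg, with four sockets 31 mm wide and 26 mm deep, 75 mm apart in x and 60 mm in y; the tubes are lifted straight up out of it
- scoop_grip (a point): middle of the upright black grip of the scoop tray, 66 mm above the tray's underside and 37 mm behind its middle; grip 28 mm (tray x) by 14 mm (tray y), from 42 to 86 mm above the underside. Tray x points to its open pouring end, y across, z up. The steel tray is 106 by 66 mm with 42 mm walls at the sides and back and weighs about 160 g
- scoop_lip (a point): middle of the pouring edge of the scoop tray, 89 mm ahead (tray x) of scoop_grip and 37 mm below it. The floor falls about 15 degrees from here to the back, so that the beads stay in while the tray is level; tilted 45 degrees, pouring end down, they roll out
- bead_1_center (a point): centre of an aluminium bead, a ball 17 mm across, 15 g; at first in the scoop tray
- bead_2_center (a point): the same for bead 2
- bead_3_center (a point): the same for bead 3
- bead_4_center (a point): the same for bead 4
- bead_5_center (a point): the same for bead 5
- dial (a joint): angle of the thermostat dial in rad, growing clockwise seen from above, 0 to 2.8; stays where it is left (about 0.03 N m of friction). It is 1.40 when the white pointer line on the dial's top stands at the long mark of its scale; at 0 the pointer points to bath -x, at 1.57 to bath +y
- dial_grip (a point): on the dial's axis, at the height to grip: a black bar 38 mm long and 14 mm wide, 7 mm more above this point and 20 mm below. The bar lies along this point's x; its -x end bears the pointer
- timer: timer, 62 x 64 x 20 mm, lying right of the bath: leave it alone
- label_roll: roll of labels, 64 mm across, 26 mm high, left of the bath's far corner: leave it alone
There are look-alikes about, which are no part of the job. Leave any yellow look-alike of the part that bears tube_4_mid alone.

How it is judged:
On the way, in this order (a step that is already met when the one before it is completed fails the run):
1. all beads are in the bead well and every tube is fully home in a bore (x of bead_1_center in the frame of bath between -0.087 and 0.037 m and y of bead_1_center in the frame of bath between -0.03 and 0.096 m and z of bead_1_center in the frame of bath between 0.01 and 0.06 m and x of bead_2_center in the frame of bath between -0.087 and 0.037 m and y of bead_2_center in the frame of bath between -0.03 and 0.096 m and z of bead_2_center in the frame of bath between 0.01 and 0.06 m and x of bead_3_center in the frame of bath between -0.087 and 0.037 m and y of bead_3_center in the frame of bath between -0.03 and 0.096 m and z of bead_3_center in the frame of bath between 0.01 and 0.06 m and x of bead_4_center in the frame of bath between -0.087 and 0.037 m and y of bead_4_center in the frame of bath between -0.03 and 0.096 m and z of bead_4_center in the frame of bath between 0.01 and 0.06 m and x of bead_5_center in the frame of bath between -0.087 and 0.037 m and y of bead_5_center in the frame of bath between -0.03 and 0.096 m and z of bead_5_center in the frame of bath between 0.01 and 0.06 m and ((horizontal distance between tube_1_mid and bore_1 below 0.01 m and z of tube_1_mid in the frame of bore_1 below 0.01 m) or (horizontal distance between tube_1_mid and bore_2 below 0.01 m and z of tube_1_mid in the frame of bore_2 below 0.01 m) or (horizontal distance between tube_1_mid and bore_3 below 0.01 m and z of tube_1_mid in the frame of bore_3 below 0.01 m) or (horizontal distance between tube_1_mid and bore_4 below 0.01 m and z of tube_1_mid in the frame of bore_4 below 0.01 m)) and ((horizontal distance between tube_2_mid and bore_1 below 0.01 m and z of tube_2_mid in the frame of bore_1 below 0.01 m) or (horizontal distance between tube_2_mid and bore_2 below 0.01 m and z of tube_2_mid in the frame of bore_2 below 0.01 m) or (horizontal distance between tube_2_mid and bore_3 below 0.01 m and z of tube_2_mid in the frame of bore_3 below 0.01 m) or (horizontal distance between tube_2_mid and bore_4 below 0.01 m and z of tube_2_mid in the frame of bore_4 below 0.01 m)) and ((horizontal distance between tube_3_mid and bore_1 below 0.01 m and z of tube_3_mid in the frame of bore_1 below 0.01 m) or (horizontal distance between tube_3_mid and bore_2 below 0.01 m and z of tube_3_mid in the frame of bore_2 below 0.01 m) or (horizontal distance between tube_3_mid and bore_3 below 0.01 m and z of tube_3_mid in the frame of bore_3 below 0.01 m) or (horizontal distance between tube_3_mid and bore_4 below 0.01 m and z of tube_3_mid in the frame of bore_4 below 0.01 m)) and ((horizontal distance between tube_4_mid and bore_1 below 0.01 m and z of tube_4_mid in the frame of bore_1 below 0.01 m) or (horizontal distance between tube_4_mid and bore_2 below 0.01 m and z of tube_4_mid in the frame of bore_2 below 0.01 m) or (horizontal distance between tube_4_mid and bore_3 below 0.01 m and z of tube_4_mid in the frame of bore_3 below 0.01 m) or (horizontal distance between tube_4_mid and bore_4 below 0.01 m and z of tube_4_mid in the frame of bore_4 below 0.01 m))), for 0.2 s.
2. then the dial is turned to the long mark (value of joint dial between 1.29 and 1.51 rad), for 0.3 s.
At the end, for the whole second after the job is handed in: all beads lie in the bead well; every tube stands in a bore of its own, upright within 0.12 rad, fully home (the bore is 45 mm deep): its middle less than 10 mm above the mouth; the dial reads 1.40 within 0.11 rad; the scoop tray stands level on the bench (all of step 1 and all of step 2 and angle between each of tube_1_mid, tube_2_mid, tube_3_mid, tube_4_mid's own z axis and vertical below 0.12 rad and angle between scoop_grip's own z axis and vertical below 0.1 rad and height (world z) of scoop_grip below 0.072 m); the robot touches nothing.
It fails at once if the timer or the roll of labels is shoved more than 30 mm (distance of any of timer, label_roll from where it was at the start of the episode above 0.03 m).
Of tube_1, tube_2, tube_3, tube_4 only 2 to 4 are there at a start; the rules pass over those that are not, and their reading is None.
At some moment in a run one of scoop, rack may be knocked a few centimetres aside while the robot is not near it.
It also fails if it takes over 210 s, if anything falls off the work surface, if the arm or the gripper's body presses on something with over 40 N, if the wrist force passes 120 N, or if a joint passes its speed limit or range.

ROBOT

A 7-joint arm with a two-finger parallel gripper is mounted at the origin on a cart in front of the work surface, level with it; the furniture and walls round the work are solid. World frame = base frame: x ahead of the robot, y to its left, z up, the work surface at z = 0. Lengths are in m, angles in rad, forces in N, time in s.
With the tool pointing down it reaches from about 0.4 to 0.85 m from the base axis. Payload 4.5 kg.
Tool frame: the origin (TCP) lies at the very end of the fingers, on their centre line; the grasp point (between the pads) lies 19 mm behind it (r.pinch_z is the distance from the TCP to the grasp point, in m); z points along the fingers, y is the line along which they close (so a half turn about z gives the same grasp; the last joint's range is limited). The gripper opens to 85 mm and grips with 20 to 120 N. Pads are 22 mm wide; open, the fingers measure 114 mm over their backs; the gripper's body (76 mm by 85 mm) begins 54 mm behind the grasp point. The pads swing forward as they close: fully open they stand 13 mm farther back than shut.
Start: joints at [1.233, 0.689, -0.195, 1.565, 0.157, 0.902, -0.215], TCP at [0.227, -0.582, 0.231] pointing down, gripper open.
Joint ranges: [-3.01, 3.01], [-0.46, 2.08], [-1.47, 1.51], [0.13, 2.56], [-1, 4.14], [0.04, 2.09], [-2.66, 2.66]. Speed limits (rad/s): [2.57, 2.57, 3.14, 3.14, 3.14, 3.14, 3.14].

INTERFACE

Orientations are given as a unit quaternion [x, y, z, w].
In Python, from bench import r, grab_frame gives the robot as it stands.
- The arm moves only by the shell command python3 -m jog 'ROWS' [OPENING] [FORCE]. ROWS is JSON, a list of rows, each a list of 2 entries, a list of its own where there are three numbers: the shift along the tool's x, y, z in m, then the turn about the tool's z in rad. A call has 1 to 5 rows; each row shifts and turns the commanded pose from where the row before left it, along the tool's axes as they then stand; what a row does not reach is not made up. A row lasts 1/8 s, in which the tool goes at most 62.5 mm and 10.7 degrees, less where a joint would pass 70% of its speed; a pose out of reach is approached as far as the arm can. A call is refused whole if a number of a shift passes 0.0625 or a number of a turn 0.188, either way. A call with a gripper value outside its range is refused whole. OPENING is the finger opening in m, from 0 to 0.0854, set as the call begins (- or left out, the last holds). The fingers move at their own pace and stop on an object; FORCE is the grip in N (left out, the last holds). Time passes only in rows, so rows that do not move let the fingers close. It gives the time, the measured TCP pose, the force, the opening and the grip force at its end, in the units of the state.
- r.read_state(): the state, without advancing time (a new reading comes with each control period).
- grab_frame(name): name is "scene" or "top"; returns a dict with "pixels" (400x640x3 uint8, blue, green, red), "K" (3x3 intrinsics, pixels), "eye" and "rotation" of the camera in the world. Camera axes: x right, y down, z forward; pixel columns grow to the right and rows downward; lengths in m; the calibration is good to about 2 mm. A picture is of the moment at which its call begins. There is no depth.
- r.sign_off(): hands the job in; it is judged then, once.
The state is a dict: "time_s": time; "joint_positions": joint angles; "qd": joint speeds; "joint_efforts": joint torques, N m; "tool_pos": TCP position; "tcp_rot": TCP orientation; "force": force on the tool from outside, world axes, zero at the start; "moment": the same for the moment, N m; "opening": finger opening in m; "gripper_force": force on a finger pad.
Only numpy, scipy, OpenCV 4.12 (cv2) and the standard library are available. Lean on these libraries where they do the work, as an engineer would, in place of code of your own. Each camera call takes 0.05 s, during which the arm holds its last target. There are 200 camera calls.

## Working session

There is one attempt and no reset: what is moved stays moved. The work goes in short steps, Python scripts to look and compute and a shell command to move; the robot and the scene stay as the last step left them, time stands still between calls to the robot, and variables do not carry over. Pictures are saved under pics/ and viewed, at most 14 in all, crops included, and the job is handed in when it is done.

```bash
ls; python3 -m jog 2>&1 | tail -5; mkdir -p pics
python3 - <<'E'
from bench import r, grab_frame
import cv2,pickle
print(r.pinch_z, r.read_state())
for n in("scene","top"):
    f=grab_frame(n); cv2.imwrite(f"pics/{n}0.png",f["pixels"]); print(n,f["K"],f["eye"],f["rotation"])
E
```

```text
pics
invalid input
0.0187 {'time_s': 0.0, 'joint_positions': array([ 1.23279755,  0.68999848, -0.19449329,  1.56637864,  0.15730939,
        0.90249429, -0.21511283]), 'qd': array([-0.00029681,  0.0012045 , -0.00024866,  0.00189269,  0.00200178,
       -0.00051904, -0.00092801]), 'joint_efforts': array([ 1.19860288e-03, -5.39613998e+01, -1.26646612e+00, -1.58544999e+01,
        9.00481129e-03,  9.52933158e-03, -1.32679693e-05]), 'tool_pos': array([ 0.22675409, -0.58169979,  0.23046526]), 'tcp_rot': array([ 9.82763906e-01,  1.84862691e-01, -2.50885170e-04, -9.09598383e-04]), 'force': array([0.38760354, 0.12382093, 0.12071567]), 'moment': array([-0.02768533, -0.03913178,  0.04025353]), 'gripper_force': 0.0, 'opening': 0.08572206723874884}
scene [[368.69868835   0.         316.07802305]
 [  0.         368.69868835 194.6317409 ]
 [  0.           0.           1.        ]] [0.00731255 0.69732454 0.5147876 ] [-0.28411415  0.79732329 -0.50624177  0.16514839]
top [[404.36472484   0.         324.70342588]
 [  0.         404.36472484 197.39060971]
 [  0.           0.           1.        ]] [0.35037533 0.02355885 1.26163375] [-0.69852702  0.71020804 -0.05814548  0.06544964]
```

View pics/top0.png

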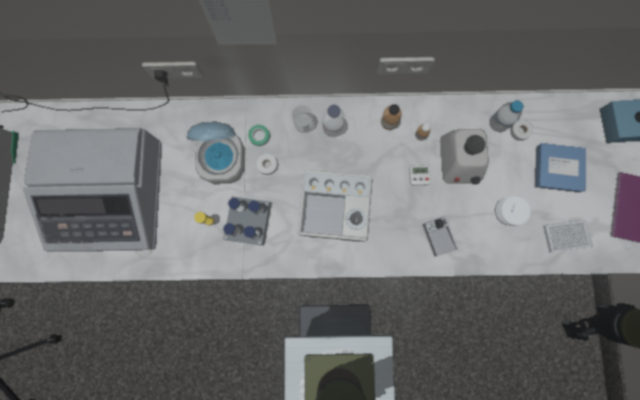

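View pics/scene0.png

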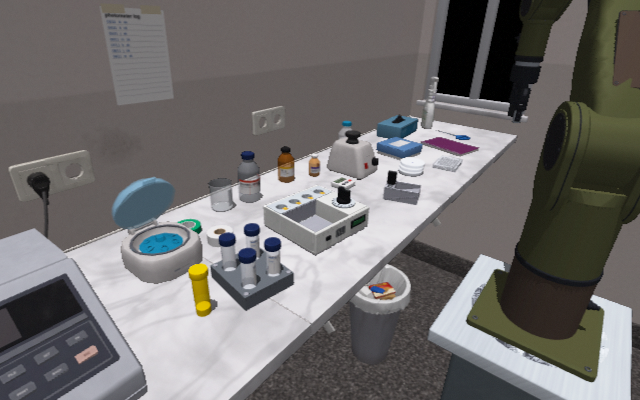

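```bash
cat > h.py <<'E'
import numpy as np, cv2
from scipy.spatial.transform import Rotation as R
from bench import r, grab_frame
def ray(f,u,v):
    d=np.linalg.solve(f["K"],[u,v,1.0]); M=np.asarray(f["rotation"],float)
    M=M if M.shape==(3,3) else R.from_quat(M).as_matrix()
    return np.asarray(f["eye"]),M@d
def onz(f,u,v,z):
    e,d=ray(f,u,v); return e+d*(z-e[2])/d[2]
def px(f,p):
    M=np.asarray(f["rotation"],float); M=M if M.shape==(3,3) else R.from_quat(M).as_matrix()
    q=f["K"]@(M.T@(np.asarray(p)-f["eye"])); return q[:2]/q[2]
def blobs(mask,amin=8):
    n,l,s,c=cv2.connectedComponentsWithStats(mask.astype(np.uint8))
    return [(c[i],s[i]) for i in range(1,n) if s[i,4]>=amin]
def crop(f,x0,y0,x1,y1,k,name):
    cv2.imwrite(f"pics/{name}.png",cv2.resize(f["pixels"][y0:y1,x0:x1],None,fx=k,fy=k,interpolation=cv2.INTER_CUBIC))
E
python3 - <<'E'
from h import *
f=grab_frame("top")
crop(f,215,165,465,265,3.2,"t1")
s=grab_frame("scene"); crop(s,195,170,435,310,3.3,"s1")
hsv=cv2.cvtColor(f["pixels"],cv2.COLOR_BGR2HSV)
m=(hsv[...,0]>100)&(hsv[...,0]<130)&(hsv[...,1]>110); m[:, :215]=0; m[:,280:]=0
for c,st in blobs(m): print("cap",c,st, onz(f,*c,0.106).round(4))
hs=cv2.cvtColor(s["pixels"],cv2.COLOR_BGR2HSV)
m=(hs[...,0]>100)&(hs[...,0]<130)&(hs[...,1]>110); m[:220]=0
for c,st in blobs(m): print("scap",c,st, onz(s,*c,0.10).round(4))
E
```

```text
scap [251.36129032 229.46451613] [244 224  15  12 155] [0.5328 0.2417 0.1   ]
scap [226.57062147 239.36158192] [219 233  16  14 177] [0.5421 0.3013 0.1   ]
scap [272.05524862 244.27071823] [265 238  15  14 181] [0.4586 0.254  0.1   ]
scap [246.94470046 255.29032258] [239 248  17  15 217] [0.4683 0.3124 0.1   ]
scap [376.77777778 289.3015873 ] [371 286  13   7  63] [0.2263 0.2376 0.1   ]
```

View pics/t1.png

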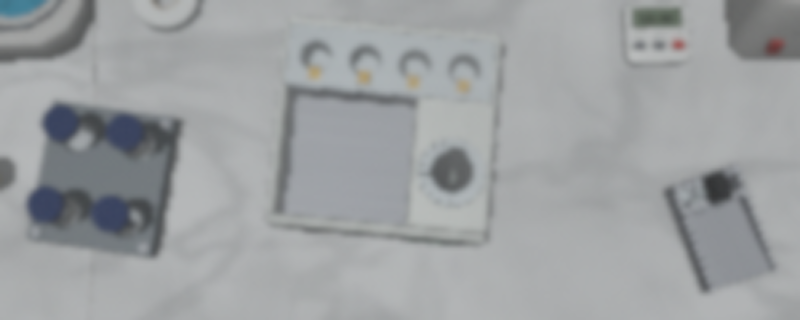

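View pics/s1.png

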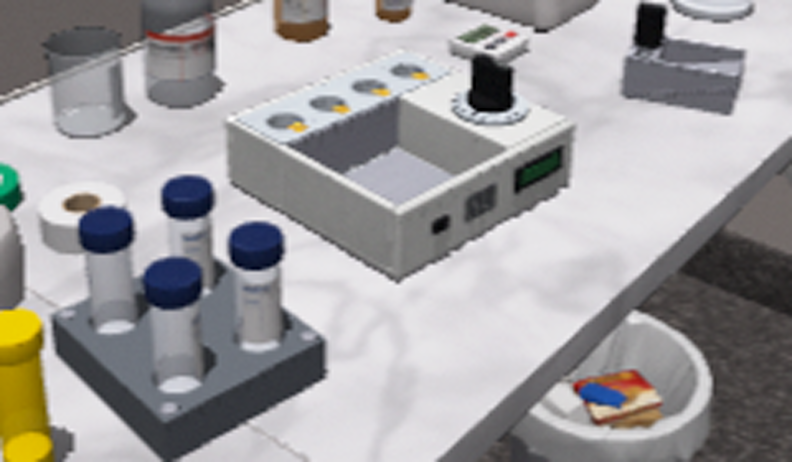

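```bash
cat >> h.py <<'E'
def tri(f,a,g,b):
    e1,d1=ray(f,*a); e2,d2=ray(g,*b); d1=d1/np.linalg.norm(d1); d2=d2/np.linalg.norm(d2)
    t=np.linalg.lstsq(np.c_[d1,-d2],e2-e1,rcond=None)[0]; p,q=e1+t[0]*d1,e2+t[1]*d2
    return (p+q)/2, np.linalg.norm(p-q)
def hsv(f): return cv2.cvtColor(f["pixels"],cv2.COLOR_BGR2HSV).astype(int)
E
python3 - <<'E'
from h import *
f=grab_frame("top"); s=grab_frame("scene")
H=hsv(f);S=hsv(s)
o=lambda h:(h[...,0]>8)&(h[...,0]<30)&(h[...,1]>90)
def win(m,x0,y0,x1,y1):
    w=np.zeros_like(m); w[y0:y1,x0:x1]=m[y0:y1,x0:x1]; return w
for n,im,h,w in(("top",f,H,(300,170,375,200)),("scene",s,S,(265,180,340,215))):
    for c,st in blobs(win(o(h),*w),3): print(n,"catch",c.round(1),st[4],onz(im,*c,.062).round(4))
b=lambda h:(h[...,2]<70)
for c,st in blobs(win(b(H),425,215,455,240),5): print("top dark",c,st,onz(f,*c,.086).round(4))
for c,st in blobs(win(b(S),375,165,425,205),5): print("sc dark",c,st)
for c,st in blobs(win(b(H),340,205,372,232),5): print("top dial",c,st,onz(f,*c,.09).round(4))
# navy caps
print(H[203,234],H[204,233],H[205,256])
m=(H[...,0]>100)&(H[...,0]<135)&(H[...,1]>80)
for c,st in blobs(win(m,215,190,285,245),15): print("cap",c.round(1),st,onz(f,*c,.1).round(4))
# tray outline
g=cv2.cvtColor(f["pixels"],cv2.COLOR_BGR2GRAY).astype(int)
m=win(g<168,418,212,465,262)
for c,st in blobs(m,100):
  mm=m
  cs,_=cv2.findContours(m.astype(np.uint8),0,1); c0=max(cs,key=cv2.contourArea); rr=cv2.minAreaRect(c0); bp=cv2.boxPoints(rr); print(rr); print([onz(f,*p,.035).round(3) for p in bp])
print(g[236,430:450], g[250,455:465])
# bath outline
m=(win(g>195,285,165,385,250))
E
```

```text
scene catch [285.8 180.6] 25 [ 0.7155 -0.0657  0.062 ]
scene catch [321.8 192.6] 9 [ 0.5799 -0.0705  0.062 ]
scene catch [310.2 197.4] 9 [ 0.5847 -0.0239  0.062 ]
scene catch [297.8 202.6] 9 [0.5902 0.0227 0.062 ]
scene catch [284.8 208. ] 12 [0.5953 0.069  0.062 ]
top dark [438.85714286 223.11904762] [436 220   7   8  42] [ 0.4765 -0.2969  0.086 ]
sc dark [391.43269231 177.625     ] [387 171  10  14 104]
[113  95  94] [112  95  94] [112  97  95]
cap [233.6 203. ] [230 199   9   9  62] [0.544 0.3   0.1  ]
cap [253.6 205.7] [249 202  10   9  70] [0.5349 0.2415 0.1   ]
cap [228.9 228.4] [225 224   9  10  64] [0.4699 0.312  0.1   ]
cap [248.9 231.2] [244 227  10  10  76] [0.4607 0.254  0.1   ]
((441.0, 237.5), (47.0, 46.0), 90.0)
[array([ 0.511, -0.249,  0.035]), array([ 0.509, -0.389,  0.035]), array([ 0.367, -0.378,  0.035]), array([ 0.369, -0.241,  0.035])]
[137 144 145 146 145 146 146 145 145 145 145 145 144 145 145 145 145 145
 141 128] [155 157 162 166 168 169 169 170 172 174]
```

Run:
```python
from h import *
f=grab_frame("top"); s=grab_frame("scene")
H=hsv(f);g=cv2.cvtColor(f["pixels"],cv2.COLOR_BGR2GRAY).astype(int)
def win(m,x0,y0,x1,y1):
    w=np.zeros_like(m); w[y0:y1,x0:x1]=m[y0:y1,x0:x1]; return w
px_=f["pixels"].astype(int); warm=px_[...,2]-px_[...,0]
for c,st in blobs(win(warm>25,300,170,375,200),3): print("catch",c.round(1),st[4],onz(f,*c,.062).round(4))
m=win(g<150,418,212,465,262)
cs,_=cv2.findContours(m.astype(np.uint8),0,1); c0=max(cs,key=cv2.contourArea); rr=cv2.minAreaRect(c0); print(rr,cv2.contourArea(c0)); print([onz(f,*p,.042).round(3) for p in cv2.boxPoints(rr)])
# well floor
for t in (170,180):
  m=win(g<t,298,190,350,242); cs,_=cv2.findContours(m.astype(np.uint8),0,1); c0=max(cs,key=cv2.contourArea); rr=cv2.minAreaRect(c0); print("well",t,rr,[onz(f,*p,.062).round(3) for p in cv2.boxPoints(rr)])
m=win(g<110,345,205,370,230)
for c,st in blobs(m,10):
  ys,xs=np.where(m); print("dial",c,st,onz(f,*c,.085).round(3))
print(g[210:226,350:364])
S=hsv(s);m=np.zeros(S.shape[:2],bool);m[183:206,330:355]=(S[...,2]<60)[183:206,330:355]
for c,st in blobs(m,5): print("sdial",c,st,onz(s,c[0],st[1]+3,.085).round(3))
p,e=tri(f,(438.9,223.1),s,(391.4,173.5)); print(p,e)
```

```text
catch [313.  187.2] 10 [0.5946 0.0693 0.062 ]
catch [328.4 188.5] 11 [0.5898 0.0228 0.062 ]
catch [343.9 190.1] 8 [ 0.5839 -0.0239  0.062 ]
catch [359.1 191.3] 9 [ 0.5793 -0.0698  0.062 ]
((439.0335388183594, 235.98715209960938), (36.47227478027344, 25.631103515625), 68.96248626708984) 841.5
[array([ 0.481, -0.254,  0.042]), array([ 0.508, -0.327,  0.042]), array([ 0.405, -0.36 ,  0.042]), array([ 0.379, -0.287,  0.042])]
well 170 ((323.4999694824219, 215.49998474121094), (50.99999237060547, 50.99999237060547), 90.0) [array([0.587, 0.115, 0.062]), array([ 0.584, -0.039,  0.062]), array([ 0.431, -0.035,  0.062]), array([0.433, 0.115, 0.062])]
well 180 ((323.5, 215.5), (51.0, 51.0), 90.0) [array([0.587, 0.115, 0.062]), array([ 0.584, -0.039,  0.062]), array([ 0.431, -0.035,  0.062]), array([0.433, 0.115, 0.062])]
dial [355.76237624 217.84158416] [350 212  12  12 101] [ 0.496 -0.056  0.085]
[[165 167 168 164 163 161 156 156 160 162 167 173 176 177]
 [166 167 167 160 152 140 130 128 133 143 157 168 174 175]
 [170 165 157 144 130 116 107 106 109 119 140 161 171 174]
 [166 152 134 117 107 
[... 183 characters left out ...]
8  99  98  98 101 112 138 162]
 [110  94  92  93  93  98 102 100  98  98  99 106 130 159]
 [103  92  91  91  93 101 109 105 100  98  99 105 128 159]
 [103  92  89  90  94 104 115 109 100  97  98 106 129 159]
 [117  96  90  90  94 107 118 112 100  97  99 109 135 162]
 [136 107  92  89  93 105 113 106  98  98 103 120 148 167]
 [153 126 102  91  92  99 102  99  96 100 114 139 160 172]
 [168 150 124 104  97  96  97  98 104 117 138 158 171 175]
 [175 168 152 137 125 116 113 118 131 147 161 172 177 176]
 [175 177 172 166 158 149 146 150 161 170 175 178 178 175]]
sdial [343.         195.79234973] [337 187  13  17 183] [ 0.517 -0.084  0.085]
[ 0.47829014 -0.29849683  0.07872599] 0.002183169232882208
```

```bash
cat >> h.py <<'E'
def goto(x,y,z,yaw):
    "print shift in tool axes (mm) after turning, and turn needed; yaw of tool x in deg"
    st=r.read_state(); M=R.from_quat(st["tcp_rot"]).as_matrix()
    cy=np.degrees(np.arctan2(M[1,0],M[0,0])); t=-(yaw-cy); t=(t+90)%180-90
    d=np.array([x,y,z])-st["tool_pos"]; M2=M@R.from_euler("z",t,degrees=True).as_matrix()
    print("t%.1f tcp"%st["time_s"],st["tool_pos"].round(4),"yaw %.1f"%cy,"tilt %.3f"%np.arccos(-M[2,2]),"F",st["force"].round(1),"op %.4f gf %.1f"%(st["opening"],st["gripper_force"]),"j7 %.2f"%st["joint_positions"][6])
    print(" turn %.3f rad; shift mm before-turn axes"%np.radians(t),(1000*M.T@d).round(1)," after-turn",(1000*M2.T@d).round(1))
E
python3 -m jog '[[[0.042,-0.0217,0.01],0],[[0.042,-0.0217,0.01],0],[[0.042,-0.0217,0.01],0],[[0.042,-0.0217,0.01],0],[[0.042,-0.0217,0.01],0]]' 0.06
python3 -m jog '[[[0.042,-0.0217,0.01],0],[[0.042,-0.0217,0.01],0],[[0.042,-0.0217,0.01],0],[[0,0,0],0.058],[[0,0,0],0]]'
python3 - <<'E'
from h import *
goto(.4775,-.2975,.047,18)
f=grab_frame("top")
for u,v in((299.4,234.4),(367.2,240.6),(305.6,192.5),(342.5,234.4)):
    p=onz(f,u,v,.062)-[.5316,.0057,.062]; print("bath",round(p[0]*.994-p[1]*.1094,4),round(p[0]*.1094+p[1]*.994,4))
s=grab_frame("scene"); crop(s,330,110,450,210,5,"s2")
E
```

```text
time_s: 1.02
tool_pos: [0.3844, -0.4039, 0.1812]
tcp_rot: [0.983, 0.185, 0.0, 0.0]
force: [-0.6, -0.2, -0.6]
opening: 0.0604
gripper_force: 0.0
time_s: 1.65
tool_pos: [0.4773, -0.2982, 0.1512]
tcp_rot: [0.988, 0.157, -0.0, 0.0]
force: [-0.9, -0.3, 0.1]
opening: 0.0598
gripper_force: 0.0
t1.6 tcp [ 0.4773 -0.2982  0.1512] yaw 18.1 tilt 0.000 F [-0.9 -0.3  0.1] op 0.0598 gf 0.0 j7 -0.89
 turn 0.001 rad; shift mm before-turn axes [  0.4  -0.6 104.2]  after-turn [  0.4  -0.6 104.2]
bath -0.0902 0.0961
bath -0.0898 -0.1053
bath 0.0373 0.0907
bath -0.0784 -0.0311
```

```bash
python3 -m jog '[[[0,0,0.02],0],[[0,0,0.025],0],[[0,0,0.025],0],[[0,0,0.02],0],[[0,0,0.013],0]]' 0.036
python3 -m jog '[[[0,0,0],0],[[0,0,0],0],[[0,0,0],0],[[0,0,0],0]]' 0 40
python3 - <<'E'
from h import *
goto(.4775,-.2975,.047,18)
E
python3 -m jog '[[[0,0,-0.01],0],[[0,0,-0.03],0],[[0,0,-0.05],0],[[0,0,-0.05],0],[[0,0,0],0]]'
python3 - <<'E'
from h import *
goto(.4775,-.2975,.047,18)
s=grab_frame("scene"); crop(s,330,90,490,210,5,"s3")
E
```

```text
time_s: 2.38
tool_pos: [0.4763, -0.2993, 0.0476]
tcp_rot: [0.988, 0.156, -0.0, -0.0]
force: [-0.1, -0.5, 0.3]
opening: 0.0361
gripper_force: 0.0
time_s: 2.88
tool_pos: [0.4772, -0.2984, 0.0486]
tcp_rot: [0.988, 0.156, 0.0, 0.0]
force: [-0.5, -0.8, -1.6]
opening: 0.0135
gripper_force: 43.9
t2.9 tcp [ 0.4772 -0.2984  0.0486] yaw 18.0 tilt 0.000 F [-0.5 -0.8 -1.6] op 0.0135 gf 43.9 j7 -0.91
 turn -0.000 rad; shift mm before-turn axes [ 0.6 -0.8  1.6]  after-turn [ 0.6 -0.8  1.6]
time_s: 3.5
tool_pos: [0.4796, -0.2999, 0.1929]
tcp_rot: [0.988, 0.156, 0.004, 0.003]
force: [0.5, 0.2, -3.0]
opening: 0.0131
gripper_force: 43.8
t3.5 tcp [ 0.4796 -0.2999  0.1929] yaw 18.0 tilt 0.009 F [ 0.5  0.2 -3. ] op 0.0131 gf 43.8 j7 -0.88
 turn -0.001 rad; shift mm before-turn axes [ -2.2  -3.9 145.8]  after-turn [ -2.2  -3.9 145.8]
```

View pics/s3.png

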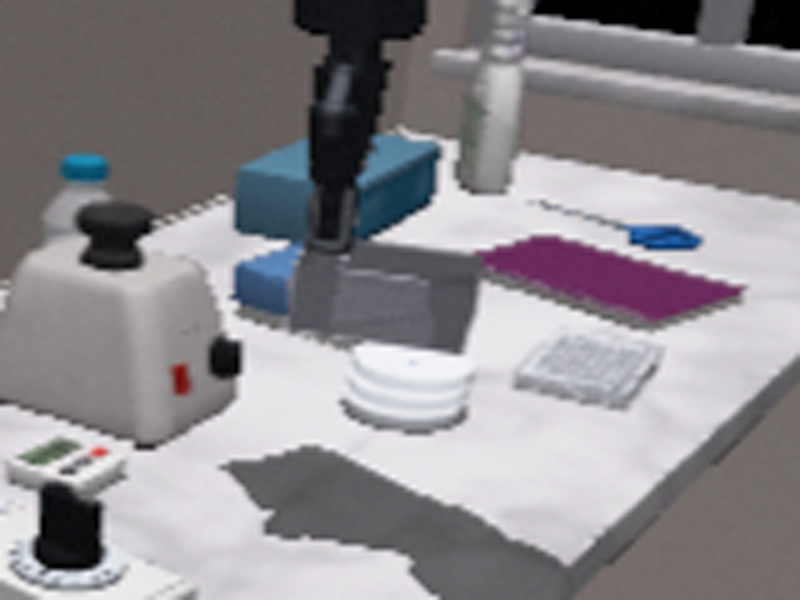

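```bash
python3 -m jog '[[[0,0,0],0.141],[[0,0,0],0.141],[[0,0,0],0.142],[[0,0,0],0]]'
python3 - <<'E'
from h import *
goto(.5471,.0372,.17,-6.3)
E
```

```text
time_s: 4.05
tool_pos: [0.476, -0.2977, 0.1869]
tcp_rot: [0.999, -0.054, -0.002, -0.0]
force: [-0.1, 0.1, -3.2]
opening: 0.0136
gripper_force: 43.9
t4.0 tcp [ 0.476  -0.2977  0.1869] yaw -6.2 tilt 0.003 F [-0.1  0.1 -3.2] op 0.0136 gf 43.9 j7 -1.19
 turn 0.002 rad; shift mm before-turn axes [  34.5 -340.7   17. ]  after-turn [  34.  -340.7   17. ]
```

```bash
python3 -m jog '[[[0.004,-0.03,0],0],[[0.004,-0.043,0],0],[[0.004,-0.043,0],0],[[0.004,-0.043,0],0],[[0.004,-0.043,0],0]]'
python3 -m jog '[[[0.004,-0.043,0.005],0],[[0.004,-0.043,0.005],0],[[0.004,-0.035,0.005],0],[[0.002,-0.018,0],0],[[0,0,0],0]]'
python3 - <<'E'
from h import *
goto(.5471,.0372,.075,-6.3)
f=grab_frame("top"); s=grab_frame("scene"); crop(s,230,100,400,270,3.5,"s4")
crop(f,280,140,400,260,4,"t4")
a=cv2.imread("pics/s4.png");b=cv2.imread("pics/t4.png");a=cv2.resize(a,(400,400));b=cv2.resize(b,(400,400));cv2.imwrite("pics/c4.png",np.hstack([a,b]))
E
```

```text
time_s: 4.68
tool_pos: [0.5187, -0.0985, 0.1876]
tcp_rot: [0.999, -0.054, -0.001, -0.0]
force: [0.6, -0.5, -2.2]
opening: 0.0134
gripper_force: 43.9
time_s: 5.3
tool_pos: [0.5482, 0.0375, 0.173]
tcp_rot: [0.999, -0.053, -0.0, -0.0]
force: [0.5, -0.9, -2.8]
opening: 0.0135
gripper_force: 43.9
t5.3 tcp [0.5482 0.0375 0.173 ] yaw -6.1 tilt 0.001 F [ 0.5 -0.9 -2.8] op 0.0135 gf 43.9 j7 -1.74
 turn 0.003 rad; shift mm before-turn axes [-1.   0.4 98. ]  after-turn [-1.   0.4 98. ]
```

View pics/c4.png

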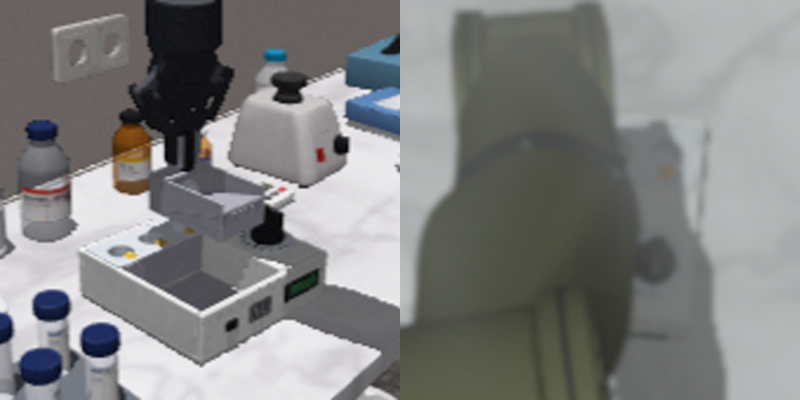

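```bash
python3 -m jog '[[[-0.001,0,0.02],0],[[0,0,0.025],0],[[0,0,0.02],0],[[0,0,0.01],0],[[0,0,0],0]]' - 40
python3 -m jog '[[[0,0,0.01],0],[[0,0,0.008],0],[[0,0,0.005],0],[[0,0,0],0]]' - 40
python3 - <<'E'
from h import *
goto(.5471,.0372,.075,-6.3)
s=grab_frame("scene"); crop(s,230,100,400,270,3.5,"s5")
E
```

```text
time_s: 6.02
tool_pos: [0.547, 0.0354, 0.0981]
tcp_rot: [0.998, -0.056, -0.0, 0.0]
force: [0.6, -0.0, -2.4]
opening: 0.0136
gripper_force: 43.9
time_s: 6.52
tool_pos: [0.5471, 0.0368, 0.0749]
tcp_rot: [0.998, -0.055, -0.0, 0.0]
force: [-0.4, -0.6, -1.3]
opening: 0.0136
gripper_force: 43.9
t6.5 tcp [0.5471 0.0368 0.0749] yaw -6.3 tilt 0.001 F [-0.4 -0.6 -1.3] op 0.0136 gf 43.9 j7 -1.73
 turn -0.000 rad; shift mm before-turn axes [ 0.  -0.4 -0.1]  after-turn [ 0.  -0.4 -0.1]
```

View pics/s5.png

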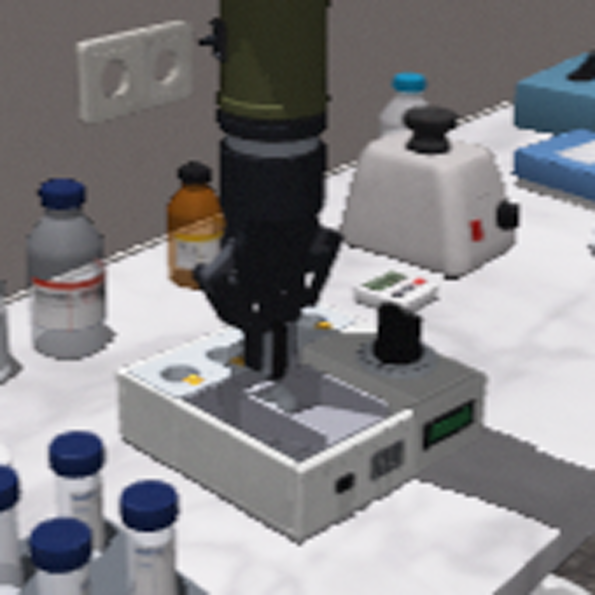

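```bash
python3 -m jog '[[[0,0,0.004],0],[[-0.005,0,0],0],[[-0.004,0,0],0],[[-0.003,0,0],0],[[0,0,0],0]]' - 20
python3 -m jog '[[[-0.003,0,-0.004],0],[[-0.003,0,-0.005],0],[[0,0,0],0]]' - 20
python3 - <<'E'
from h import *
goto(.5471,.0372,.075,-6.3)
E
```

```text
time_s: 7.2
tool_pos: [0.5433, 0.0372, 0.0731]
tcp_rot: [0.998, -0.056, 0.008, -0.0]
force: [11.1, -1.9, -3.5]
opening: 0.0136
gripper_force: 43.8
time_s: 7.58
tool_pos: [0.5377, 0.0378, 0.0827]
tcp_rot: [0.998, -0.056, 0.009, -0.0]
force: [10.3, -3.5, 0.5]
opening: 0.0135
gripper_force: 44.2
t7.6 tcp [0.5377 0.0378 0.0827] yaw -6.4 tilt 0.018 F [10.3 -3.5  0.5] op 0.0135 gf 44.2 j7 -1.73
 turn -0.001 rad; shift mm before-turn axes [ 9.2 -0.5  7.8]  after-turn [ 9.2 -0.5  7.8]
```

```bash
python3 -m jog '[[[0,0,0],0],[[-0.004,0,-0.006],0],[[-0.005,0,-0.006],0],[[-0.006,0,-0.006],0],[[0,0,0],0]]' 0 20
python3 -m jog '[[[-0.006,0,-0.006],0],[[-0.006,0,-0.006],0],[[0,0,0],0]]' 0 20
python3 - <<'E'
from h import *
goto(.5471,.0372,.075,-6.3)
s=grab_frame("scene"); crop(s,230,100,400,270,3.5,"s6")
E
```

```text
time_s: 8.2
tool_pos: [0.5223, 0.0395, 0.1009]
tcp_rot: [0.998, -0.056, 0.009, -0.0]
force: [10.2, -2.4, 3.5]
opening: 0.0133
gripper_force: 43.8
time_s: 8.57
tool_pos: [0.5081, 0.0411, 0.1124]
tcp_rot: [0.998, -0.056, 0.006, -0.0]
force: [6.9, -1.4, 2.8]
opening: 0.0133
gripper_force: 43.2
t8.6 tcp [0.5081 0.0411 0.1124] yaw -6.4 tilt 0.013 F [ 6.9 -1.4  2.8] op 0.0133 gf 43.2 j7 -1.74
 turn -0.001 rad; shift mm before-turn axes [38.7 -0.4 37.9]  after-turn [38.7 -0.4 37.9]
```

View pics/s6.png

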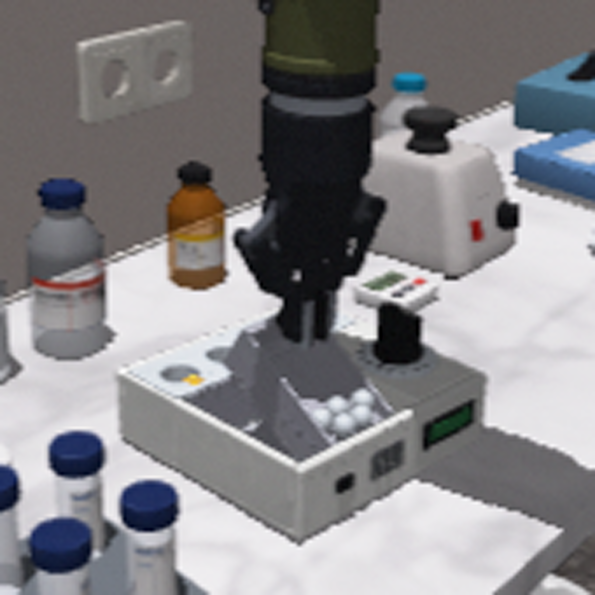

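```bash
python3 -m jog '[[[-0.006,0,-0.004],0],[[-0.006,0,-0.003],0],[[-0.006,0,-0.003],0],[[-0.005,0,-0.001],0],[[0,0,0],0]]'
python3 -m jog '[[[0.01,0,0],0],[[0.015,0,0],0],[[0.01,0,0],0],[[0.0,0,0],0],[[0,0,0],0]]'
python3 - <<'E'
from h import *
goto(.5471,.0372,.075,-6.3)
s=grab_frame("scene"); crop(s,230,100,400,270,3.5,"s7")
E
```

```text
time_s: 9.25
tool_pos: [0.4857, 0.0436, 0.1234]
tcp_rot: [0.998, -0.056, 0.007, -0.0]
force: [7.5, -2.3, 4.1]
opening: 0.0134
gripper_force: 42.9
time_s: 9.88
tool_pos: [0.5134, 0.0405, 0.121]
tcp_rot: [0.998, -0.055, -0.001, 0.0]
force: [0.3, 0.0, -1.0]
opening: 0.0137
gripper_force: 42.1
t9.9 tcp [0.5134 0.0405 0.121 ] yaw -6.3 tilt 0.002 F [ 0.3  0.  -1. ] op 0.0137 gf 42.1 j7 -1.74
 turn 0.000 rad; shift mm before-turn axes [33.9 -0.4 45.9]  after-turn [33.9 -0.4 45.9]
```

View pics/s7.png

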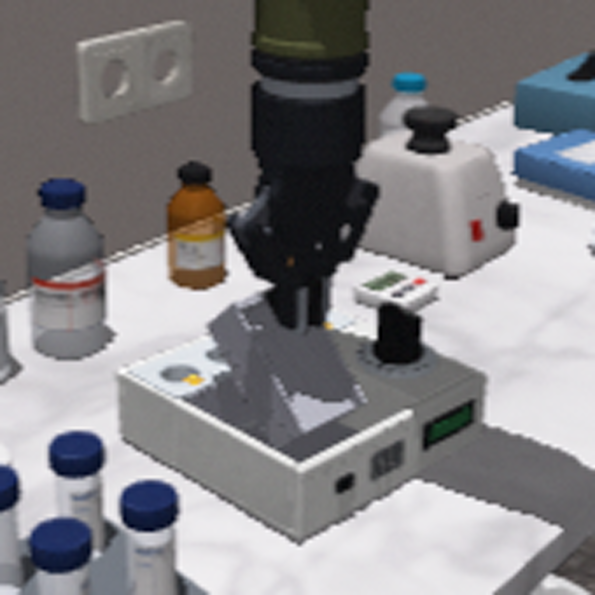

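```bash
python3 -m jog '[[[0,0,-0.02],0],[[0,0,-0.03],0],[[0,0,-0.03],0],[[0,0,-0.02],0],[[0,0.04,0],0]]' 0 40
python3 -m jog '[[[-0.004,0.05,0],0],[[-0.004,0.05,0],0],[[-0.004,0.05,0],0],[[-0.004,0.05,0],0],[[-0.004,0.05,0],0]]'
python3 -m jog '[[[0,0.035,0.01],0],[[0,0.0,0.03],0],[[0,0,0.02],0],[[0,0,0],0]]'
python3 - <<'E'
from h import *
goto(.47,-.29,.09,-6.3)
f=grab_frame("top");s=grab_frame("scene"); 
a=cv2.resize(s["pixels"][90:230,260:460],None,fx=2.8,fy=2.8);b=cv2.resize(f["pixels"][190:240,290:350],None,fx=4,fy=4)
o=np.zeros((a.shape[0],800,3),np.uint8);o[:,:560]=a;o[:200,560:]=b;cv2.imwrite("pics/c8.png",o)
E
```

```text
time_s: 10.55
tool_pos: [0.5113, 0.0042, 0.2227]
tcp_rot: [0.999, -0.051, 0.002, -0.001]
force: [-0.4, -0.8, -1.8]
opening: 0.0135
gripper_force: 42.0
time_s: 11.18
tool_pos: [0.4616, -0.2466, 0.2212]
tcp_rot: [0.998, -0.055, -0.0, -0.0]
force: [0.4, 0.6, -2.2]
opening: 0.0133
gripper_force: 42.1
time_s: 11.68
tool_pos: [0.4572, -0.2794, 0.16]
tcp_rot: [0.998, -0.055, -0.002, -0.001]
force: [1.1, -0.2, -2.3]
opening: 0.0135
gripper_force: 42.0
t11.7 tcp [ 0.4572 -0.2794  0.16  ] yaw -6.3 tilt 0.005 F [ 1.1 -0.2 -2.3] op 0.0135 gf 42.0 j7 -1.17
 turn -0.000 rad; shift mm before-turn axes [14.1  9.3 69.9]  after-turn [14.1  9.3 69.9]
```

View pics/c8.png

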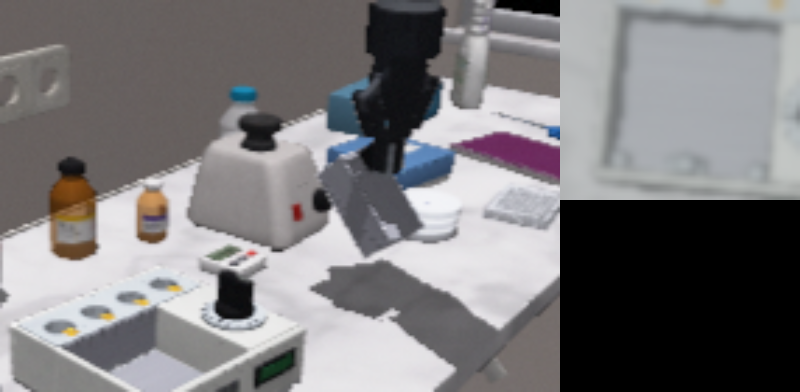

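```bash
python3 -m jog '[[[0,0,0.02],0],[[0,0,0.02],0],[[0,0,0.02],0],[[0,0,0.008],0],[[0,0,0.0],0]]' 0 20
python3 -m jog '[[[0.01,0,0.01],0],[[0.012,0,0.01],0],[[0.012,0,0.008],0],[[0.012,0,0.008],0],[[0,0,0],0]]'
python3 - <<'E'
from h import *
goto(.47,-.29,.047,-6.3)
s=grab_frame("scene"); crop(s,330,110,450,210,5,"s9")
E
```

```text
time_s: 12.4
tool_pos: [0.4592, -0.2804, 0.0937]
tcp_rot: [0.998, -0.055, 0.0, 0.0]
force: [-0.1, -0.2, -1.6]
opening: 0.0136
gripper_force: 42.0
time_s: 13.02
tool_pos: [0.5154, -0.2877, 0.0616]
tcp_rot: [0.998, -0.054, 0.01, 0.003]
force: [8.6, 0.5, 15.3]
opening: 0.0136
gripper_force: 44.1
t13.0 tcp [ 0.5154 -0.2877  0.0616] yaw -6.2 tilt 0.021 F [ 8.6  0.5 15.3] op 0.0136 gf 44.1 j7 -1.19
 turn 0.002 rad; shift mm before-turn axes [-45.2   7.1  13.8]  after-turn [-45.1   7.2  13.8]
```

View pics/s9.png

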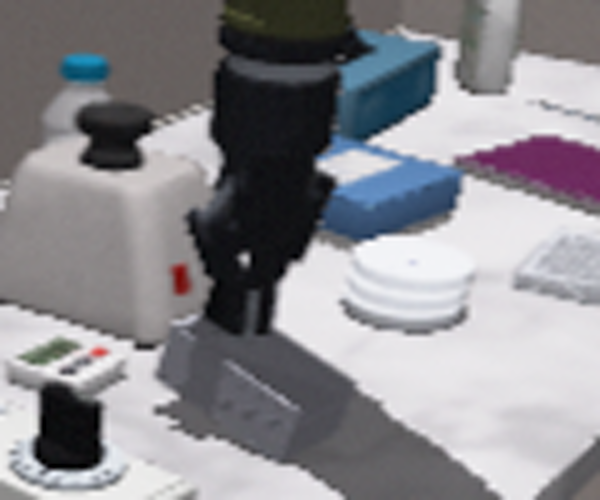

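```bash
python3 -m jog '[[[0.004,0,0.008],0],[[0.004,0,0.008],0],[[0.002,0,0.006],0],[[0,0,0.004],0],[[0,0,0],0]]'
python3 -m jog '[[[0,0,0],0],[[0,0,0],0]]' 0.036
python3 - <<'E'
from h import *
goto(.47,-.29,.047,-6.3)
E
python3 -m jog '[[[0,0,-0.01],0],[[0,0,-0.03],0],[[0,0,-0.06],0],[[0,0,-0.05],0],[[0,0,0],0]]'
python3 - <<'E'
from h import *
goto(.47,.31,.2,-6.3)
s=grab_frame("scene"); crop(s,330,110,450,210,5,"s10")
E
```

```text
time_s: 13.7
tool_pos: [0.526, -0.2893, 0.0432]
tcp_rot: [0.998, -0.054, 0.012, 0.004]
force: [-3.7, 7.4, 72.6]
opening: 0.0134
gripper_force: 53.9
time_s: 13.95
tool_pos: [0.526, -0.2897, 0.0427]
tcp_rot: [0.998, -0.055, 0.012, 0.004]
force: [-3.9, 6.9, 68.1]
opening: 0.0172
gripper_force: 34.3
t13.9 tcp [ 0.526  -0.2897  0.0427] yaw -6.3 tilt 0.025 F [-3.9  6.9 68.1] op 0.0172 gf 34.3 j7 -1.20
 turn 0.001 rad; shift mm before-turn axes [-55.5   6.5  -5.6]  after-turn [-55.5   6.5  -5.6]
time_s: 14.58
tool_pos: [0.5183, -0.2884, 0.1862]
tcp_rot: [0.998, -0.055, 0.005, 0.002]
force: [-0.4, 0.2, -0.3]
opening: 0.0361
gripper_force: 0.0
t14.6 tcp [ 0.5183 -0.2884  0.1862] yaw -6.3 tilt 0.011 F [-0.4  0.2 -0.3] op 0.0361 gf 0.0 j7 -1.20
 turn -0.000 rad; shift mm before-turn axes [-113.8 -589.4  -17.3]  after-turn [-113.6 -589.4  -17.3]
```

View pics/s10.png

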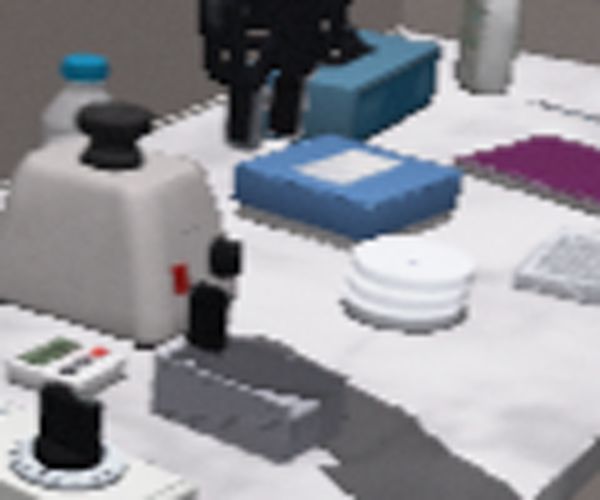

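```bash
cat >> h.py <<'E'
def caps():
    f=grab_frame("top"); s=grab_frame("scene")
    for n,im,w in(("top",f,(215,170,380,255)),("scene",s,(205,150,345,270))):
        H=hsv(im); m=(H[...,0]>105)&(H[...,0]<135)&(H[...,1]>(75 if n=="top" else 110)); z=np.zeros_like(m); z[w[1]:w[3],w[0]:w[2]]=m[w[1]:w[3],w[0]:w[2]]
        for c,st in blobs(z,15): print(n,c.round(1),st[2:],onz(im,*c,.1 if n=="top" else .095).round(4), "home", onz(im,*c,.117 if n=="top" else .112).round(4))
E
python3 - <<'E'
from h import *
caps()
E
```

```text
top [233.7 202.9] [ 9  9 63] [0.5441 0.2998 0.1   ] home [0.5413 0.2958 0.117 ]
top [253.5 205.8] [10  9 73] [0.5347 0.2416 0.1   ] home [0.532  0.2384 0.117 ]
top [228.9 228.4] [ 9 10 71] [0.47  0.312 0.1  ] home [0.4683 0.3077 0.117 ]
top [248.8 231.3] [10 10 78] [0.4605 0.2542 0.1   ] home [0.4589 0.2508 0.117 ]
scene [247.2 155.1] [13  9 94] [ 0.9044 -0.082   0.095 ] home [ 0.8681 -0.0505  0.112 ]
scene [251.4 229.5] [ 15  12 154] [0.539  0.2361 0.095 ] home [0.5175 0.2548 0.112 ]
scene [226.6 239.4] [ 16  14 177] [0.5485 0.2965 0.095 ] home [0.5266 0.3128 0.112 ]
scene [272.1 244.3] [ 15  14 181] [0.464  0.2486 0.095 ] home [0.4455 0.2668 0.112 ]
scene [246.9 255.3] [ 17  15 217] [0.4739 0.3078 0.095 ] home [0.455  0.3236 0.112 ]
```

```bash
python3 -m jog '[[[-0.01,-0.04,-0.005],0],[[-0.0107,-0.05,-0.005],0],[[-0.0107,-0.05,0],0],[[-0.0107,-0.05,0],0],[[-0.0107,-0.05,0],0]]' 0.052
python3 -m jog '[[[-0.0107,-0.05,0],0],[[-0.0107,-0.05,0],0],[[-0.0107,-0.05,0],0],[[-0.0107,-0.05,0],0],[[-0.0107,-0.05,0],0]]'
python3 -m jog '[[[-0.0107,-0.041,0],0],[[0,0,0],0],[[0,0,0],0]]'
python3 - <<'E'
from h import *
goto(.460,.253,.085,-6.3)
E
```

```text
time_s: 15.35
tool_pos: [0.4876, -0.0405, 0.19]
tcp_rot: [0.998, -0.055, -0.001, 0.0]
force: [0.6, 0.2, 0.6]
opening: 0.0519
gripper_force: 0.0
time_s: 15.98
tool_pos: [0.4619, 0.2136, 0.1899]
tcp_rot: [0.998, -0.055, -0.001, 0.001]
force: [-0.6, 0.3, 0.2]
opening: 0.0522
gripper_force: 0.0
time_s: 16.35
tool_pos: [0.4562, 0.2531, 0.1902]
tcp_rot: [0.998, -0.055, -0.001, 0.001]
force: [-0.9, -0.5, 0.2]
opening: 0.0522
gripper_force: 0.0
t16.4 tcp [0.4562 0.2531 0.1902] yaw -6.3 tilt 0.003 F [-0.9 -0.5  0.2] op 0.0522 gf 0.0 j7 -2.09
 turn -0.000 rad; shift mm before-turn axes [  4.   -0.6 105.2]  after-turn [  4.   -0.6 105.2]
```

```bash
python3 -m jog '[[[0.004,0,0.03],0],[[0,0,0.03],0],[[0,0,0.025],0],[[0,0,0.02],0],[[0,0,0],0]]'
python3 -m jog '[[[0,0,0],0],[[0,0,0],0],[[0,0,0],0]]' 0 20
python3 - <<'E'
from h import *
goto(.460,.253,.085,-6.3)
E
python3 -m jog '[[[0,0,-0.02],0],[[0,0,-0.03],0],[[0,0,-0.03],0],[[0,0,-0.03],0],[[0,0,0],0]]'
python3 - <<'E'
from h import *
def W(bx,by): return .5316+bx*.994+by*.1094, .0057-bx*.1094+by*.994
goto(*W(-.055,.025),.20,-6.3)
caps()
E
```

```text
time_s: 16.98
tool_pos: [0.4601, 0.2512, 0.0849]
tcp_rot: [0.998, -0.056, -0.001, 0.002]
force: [-0.0, -0.9, 0.4]
opening: 0.052
gripper_force: 0.0
time_s: 17.35
tool_pos: [0.461, 0.2538, 0.0869]
tcp_rot: [0.998, -0.055, 0.001, -0.0]
force: [0.6, 0.2, -0.4]
opening: 0.0333
gripper_force: 19.9
t17.4 tcp [0.461  0.2538 0.0869] yaw -6.3 tilt 0.001 F [ 0.6  0.2 -0.4] op 0.0333 gf 19.9 j7 -2.05
 turn -0.000 rad; shift mm before-turn axes [-1.   0.9  1.9]  after-turn [-1.   0.9  1.9]
time_s: 17.98
tool_pos: [0.462, 0.2544, 0.1986]
tcp_rot: [0.998, -0.055, 0.002, -0.001]
force: [0.8, -0.8, -0.3]
opening: 0.033
gripper_force: 20.1
t18.0 tcp [0.462  0.2544 0.1986] yaw -6.3 tilt 0.005 F [ 0.8 -0.8 -0.3] op 0.0330 gf 20.1 j7 -2.08
 turn -0.000 rad; shift mm before-turn axes [ 41.5 214.6  -2. ]  after-turn [ 41.4 214.6  -2. ]
top [234.5 202.1] [ 9  8 51] [0.5465 0.2975 0.1   ] home [0.5436 0.2935 0.117 ]
top [253.4 205.8] [11 10 81] [0.5346 0.2421 0.1   ] home [0.5319 0.2389 0.117 ]
scene [271.7 195.3] [ 13  14 154] [0.6261 0.0849 0.095 ] home [0.601  0.1097 0.112 ]
scene [251.3 229.5] [ 15  12 154] [0.539  0.2363 0.095 ] home [0.5175 0.255  0.112 ]
scene [226.6 239.4] [ 16  14 177] [0.5485 0.2965 0.095 ] home [0.5266 0.3128 0.112 ]
scene [246.9 255.3] [ 17  15 216] [0.474  0.3078 0.095 ] home [0.4551 0.3236 0.112 ]
```

```bash
python3 -m jog '[[[0.008,0.043,0],0],[[0.008,0.043,0],0],[[0.008,0.043,0],0],[[0.008,0.043,0],0],[[0.008,0.043,0],0]]'
python3 -m jog '[[[0,0,0.02],0],[[0,0,0.03],0],[[0,0,0.02],0],[[0,0,0],0]]'
python3 - <<'E'
from h import *
def W(bx,by): return .5316+bx*.994+by*.1094, .0057-bx*.1094+by*.994
goto(*W(-.068,.025),.131,-6.3)
E
python3 -m jog '[[[-0.005,0,0],0],[[-0.005,0,0],0],[[-0.005,0,0],0]]'
python3 -m jog '[[[-0.005,0,0],0],[[-0.005,0,0],0],[[-0.005,0,0.002],0]]'
python3 -m jog '[[[-0.005,0,0],0],[[-0.005,0,0],0],[[0,0,0.002],0]]'
python3 - <<'E'
from h import *
def W(bx,by): return .5316+bx*.994+by*.1094, .0057-bx*.1094+by*.994
goto(*W(-.094,.025),.131,-6.3)
E
```

```text
time_s: 18.7
tool_pos: [0.476, 0.0342, 0.1952]
tcp_rot: [0.998, -0.055, -0.001, 0.0]
force: [0.7, -0.0, -0.7]
opening: 0.0335
gripper_force: 20.1
time_s: 19.2
tool_pos: [0.4754, 0.0354, 0.1247]
tcp_rot: [0.998, -0.055, -0.002, 0.0]
force: [-1.0, 0.1, -0.4]
opening: 0.0335
gripper_force: 20.1
t19.2 tcp [0.4754 0.0354 0.1247] yaw -6.3 tilt 0.004 F [-1.   0.1 -0.4] op 0.0335 gf 20.1 j7 -1.69
 turn -0.000 rad; shift mm before-turn axes [-8.9 -1.7 -6.3]  after-turn [-8.9 -1.7 -6.3]
time_s: 19.58
tool_pos: [0.4628, 0.0372, 0.127]
tcp_rot: [0.998, -0.055, 0.002, -0.0]
force: [2.1, -1.2, 0.9]
opening: 0.0335
gripper_force: 20.2
time_s: 19.95
tool_pos: [0.4469, 0.039, 0.1244]
tcp_rot: [0.998, -0.055, 0.0, -0.0]
force: [0.5, -0.2, 1.8]
opening: 0.0339
gripper_force: 20.3
time_s: 20.32
tool_pos: [0.4365, 0.04, 0.1223]
tcp_rot: [0.998, -0.055, -0.0, 0.0]
force: [2.2, -0.4, 1.6]
opening: 0.033
gripper_force: 20.3
t20.3 tcp [0.4365 0.04   0.1223] yaw -6.3 tilt 0.001 F [ 2.2 -0.4  1.6] op 0.0330 gf 20.3 j7 -1.70
 turn -0.000 rad; shift mm before-turn axes [ 4.3 -1.3 -8.7]  after-turn [ 4.3 -1.3 -8.7]
```

```bash
cat >> h.py <<'E'
def W(bx,by): return .5316+bx*.994+by*.1094, .0057-bx*.1094+by*.994
E
python3 -m jog '[[[0.005,0,-0.02],0],[[0.004,0,-0.03],0],[[0.02,0,-0.025],0],[[0.02,0.02,0],0],[[0,0,0],0]]' - 40
python3 - <<'E'
from h import *
goto(*W(.042,-.0705),.145,-6.3)
s=grab_frame("scene"); H=hsv(s); 
print(px(s,r.read_state()["tool_pos"]+[0,0,.012]), px(s,r.read_state()["tool_pos"]+[0,0,-.08]),px(s,r.read_state()["tool_pos"]+[.034,-.004,-.074]))
crop(s,230,90,390,210,5,"s11")
E
```

```text
time_s: 20.95
tool_pos: [0.4838, 0.0129, 0.1972]
tcp_rot: [0.998, -0.057, -0.0, 0.001]
force: [-0.2, 0.3, -0.4]
opening: 0.0327
gripper_force: 40.1
t20.9 tcp [0.4838 0.0129 0.1972] yaw -6.5 tilt 0.001 F [-0.2  0.3 -0.4] op 0.0327 gf 40.1 j7 -1.67
 turn -0.003 rad; shift mm before-turn axes [90.6 72.1 52.3]  after-turn [90.3 72.4 52.3]
[334.37667984 159.97174588] [332.69125065 194.63621235] [322.93655968 188.19588209]
```

View pics/s11.png

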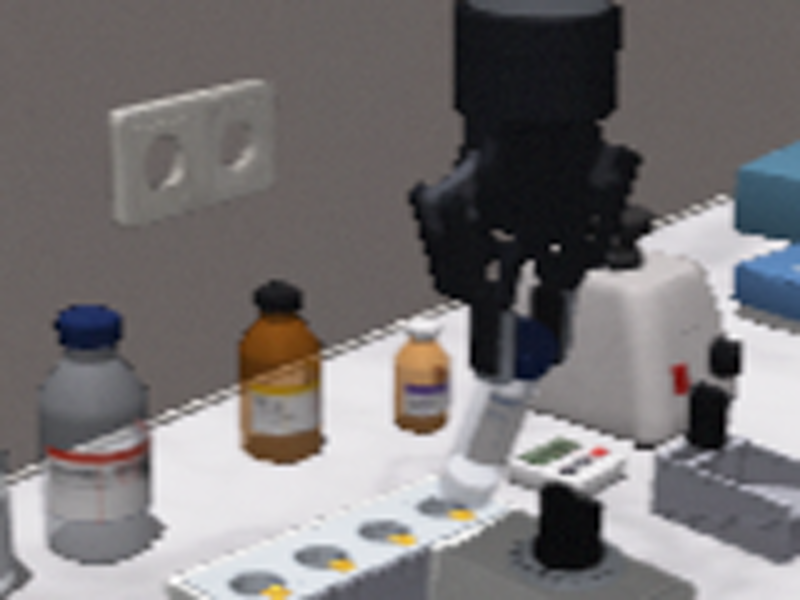

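```bash
python3 -m jog '[[[0.03,0.024,0],0],[[0.03,0.024,0.01],0],[[0.03,0.024,0.015],0],[[0,0,0.015],0],[[0,0,0],0]]'
python3 - <<'E'
from h import *
goto(*W(.042,-.0705),.1345,-6.3)
E
```

```text
time_s: 21.62
tool_pos: [0.5623, -0.0652, 0.1554]
tcp_rot: [0.999, -0.055, -0.003, -0.001]
force: [-0.9, 0.1, 0.4]
opening: 0.0327
gripper_force: 40.1
t21.6 tcp [ 0.5623 -0.0652  0.1554] yaw -6.3 tilt 0.006 F [-0.9  0.1  0.4] op 0.0327 gf 40.1 j7 -1.53
 turn 0.001 rad; shift mm before-turn axes [ 3.8  3.4 20.9]  after-turn [ 3.8  3.4 20.9]
```

```bash
python3 -m jog '[[[0.004,0.003,0.005],0],[[0,0,0.005],0],[[0,0,0],0]]'
python3 -m jog '[[[0,0,0.003],0],[[0,0,0.003],0],[[0,0,0],0]]'
python3 -m jog '[[[0,0,0.003],0],[[0,0,0.003],0],[[0,0,0],0]]'
python3 - <<'E'
from h import *
goto(*W(.042,-.0705),.1345,-6.3)
E
```

```text
time_s: 22.0
tool_pos: [0.5683, -0.0697, 0.1472]
tcp_rot: [0.998, -0.055, -0.0, -0.0]
force: [0.1, -0.2, 0.2]
opening: 0.0323
gripper_force: 40.1
time_s: 22.38
tool_pos: [0.5685, -0.0701, 0.141]
tcp_rot: [0.998, -0.055, -0.0, -0.0]
force: [0.2, 0.6, -0.3]
opening: 0.0329
gripper_force: 40.1
time_s: 22.75
tool_pos: [0.5684, -0.0703, 0.1357]
tcp_rot: [0.998, -0.055, -0.0, 0.0]
force: [-2.6, -1.0, 5.7]
opening: 0.0329
gripper_force: 40.8
t22.8 tcp [ 0.5684 -0.0703  0.1357] yaw -6.3 tilt 0.001 F [-2.6 -1.   5.7] op 0.0329 gf 40.8 j7 -1.52
 turn -0.001 rad; shift mm before-turn axes [-2.9 -1.1  1.2]  after-turn [-2.9 -1.1  1.2]
```

```bash
python3 -m jog '[[[-0.003,0,0],0],[[-0.003,0,0],0],[[0,0,0],0]]'
python3 -m jog '[[[-0.003,0,0.001],0],[[-0.002,0,0.001],0],[[0,0,0],0]]'
python3 -m jog '[[[-0.001,0,0.002],0],[[0,0,0.002],0],[[0,0,0],0]]'
python3 - <<'E'
from h import *
goto(*W(.042,-.0705),.1345,-6.3)
E
```

```text
time_s: 23.12
tool_pos: [0.5628, -0.0695, 0.1352]
tcp_rot: [0.998, -0.055, 0.0, 0.0]
force: [1.3, 0.5, -0.7]
opening: 0.0329
gripper_force: 40.1
time_s: 23.5
tool_pos: [0.5582, -0.0691, 0.1335]
tcp_rot: [0.998, -0.055, 0.001, 0.0]
force: [1.6, -0.4, 0.9]
opening: 0.033
gripper_force: 40.3
time_s: 23.88
tool_pos: [0.5572, -0.0688, 0.1292]
tcp_rot: [0.998, -0.055, 0.0, 0.0]
force: [2.4, -0.2, 2.2]
opening: 0.0327
gripper_force: 40.3
t23.9 tcp [ 0.5572 -0.0688  0.1292] yaw -6.3 tilt 0.001 F [ 2.4 -0.2  2.2] op 0.0327 gf 40.3 j7 -1.52
 turn -0.000 rad; shift mm before-turn axes [ 8.4 -0.8 -5.2]  after-turn [ 8.4 -0.8 -5.2]
```

```bash
python3 -m jog '[[[0,0,0],0],[[0.001,0,0.003],0],[[0.004,0,0.001],0],[[0.005,0,0],0],[[0,0,0],0]]' 0 20
python3 -m jog '[[[0.005,0,0],0],[[0.005,0,0],0],[[0,0,0],0]]'
python3 -m jog '[[[0.005,0,0],0],[[0.005,0,0],0],[[0,0,0],0]]'
python3 - <<'E'
from h import *
goto(*W(.07,-.0705),.107,-6.3)
E
```

```text
time_s: 24.5
tool_pos: [0.5634, -0.0694, 0.1271]
tcp_rot: [0.998, -0.055, -0.003, -0.001]
force: [-7.5, 2.2, 26.1]
opening: 0.033
gripper_force: 42.6
time_s: 24.88
tool_pos: [0.5735, -0.0705, 0.1263]
tcp_rot: [0.998, -0.055, -0.003, -0.0]
force: [-4.4, 2.1, 18.6]
opening: 0.0328
gripper_force: 42.9
time_s: 25.25
tool_pos: [0.5827, -0.0715, 0.1247]
tcp_rot: [0.998, -0.055, -0.004, -0.0]
force: [-3.5, 1.8, 6.8]
opening: 0.0326
gripper_force: 42.7
t25.2 tcp [ 0.5827 -0.0715  0.1247] yaw -6.3 tilt 0.009 F [-3.5  1.8  6.8] op 0.0326 gf 42.7 j7 -1.52
 turn -0.000 rad; shift mm before-turn axes [10.9 -0.6 17.6]  after-turn [10.9 -0.6 17.6]
```

```bash
python3 -m jog '[[[0.005,0,0],0],[[0.004,0,0],0],[[0,0,0],0]]'
python3 -m jog '[[[0.002,0,0.003],0],[[0,0,0.003],0],[[0,0,0.003],0],[[0,0,0],0]]'
python3 - <<'E'
from h import *
goto(*W(.07,-.0705),.107,-6.3)
E
```

```text
time_s: 25.62
tool_pos: [0.5939, -0.0729, 0.1244]
tcp_rot: [0.998, -0.055, -0.002, -0.0]
force: [-2.8, 0.2, -0.1]
opening: 0.0327
gripper_force: 42.7
time_s: 26.12
tool_pos: [0.5973, -0.0734, 0.1158]
tcp_rot: [0.998, -0.055, -0.0, 0.0]
force: [-2.8, 0.5, 0.1]
opening: 0.0328
gripper_force: 43.0
t26.1 tcp [ 0.5973 -0.0734  0.1158] yaw -6.3 tilt 0.000 F [-2.8  0.5  0.1] op 0.0328 gf 43.0 j7 -1.52
 turn -0.000 rad; shift mm before-turn axes [-4.  -0.9  8.8]  after-turn [-4.  -0.9  8.8]
```

```bash
python3 -m jog '[[[-0.001,0,0.005],0],[[-0.001,0,0.005],0],[[0,0,0.004],0],[[0,0,0.004],0],[[0,0,0],0]]'
python3 - <<'E'
from h import *
goto(*W(.07,-.0705),.098,-6.3)
E
```

```text
time_s: 26.75
tool_pos: [0.5955, -0.0732, 0.0977]
tcp_rot: [0.998, -0.055, -0.0, 0.0]
force: [0.0, 0.6, -2.3]
opening: 0.033
gripper_force: 42.8
t26.8 tcp [ 0.5955 -0.0732  0.0977] yaw -6.3 tilt 0.000 F [ 0.   0.6 -2.3] op 0.0330 gf 42.8 j7 -1.52
 turn -0.000 rad; shift mm before-turn axes [-2.2 -0.9 -0.3]  after-turn [-2.2 -0.9 -0.3]
```

```bash
python3 -m jog '[[[0,0,0.004],0],[[0,0,0.004],0],[[0,0,0],0]]'
python3 -m jog '[[[0,0,-0.002],0],[[0,0,0],0],[[0,0,0],0]]' 0.052
python3 - <<'E'
from h import *
goto(*W(.07,-.0705),.098,-6.3)
E
python3 -m jog '[[[0,0,-0.02],0],[[0,0,-0.04],0],[[0,0,-0.04],0],[[-0.02,-0.05,0],0],[[-0.02,-0.05,0],0]]'
python3 -m jog '[[[-0.02,-0.06,0],0],[[-0.01,-0.06,0],0],[[0,-0.06,0],0],[[0,0,0],0]]'
python3 - <<'E'
from h import *
goto(.534,.2405,.087,-6.3)
caps()
E
```

```text
time_s: 27.12
tool_pos: [0.5995, -0.0734, 0.0934]
tcp_rot: [0.998, -0.055, 0.004, 0.0]
force: [-0.5, 0.8, 19.1]
opening: 0.0328
gripper_force: 45.5
time_s: 27.5
tool_pos: [0.5954, -0.0732, 0.0918]
tcp_rot: [0.998, -0.055, -0.0, 0.0]
force: [-0.3, -0.1, 0.2]
opening: 0.052
gripper_force: 0.0
t27.5 tcp [ 0.5954 -0.0732  0.0918] yaw -6.3 tilt 0.000 F [-0.3 -0.1  0.2] op 0.0520 gf 0.0 j7 -1.52
 turn -0.000 rad; shift mm before-turn axes [-2.1 -1.  -6.2]  after-turn [-2.1 -1.  -6.2]
time_s: 28.12
tool_pos: [0.5669, 0.0312, 0.1926]
tcp_rot: [0.998, -0.056, 0.001, -0.0]
force: [0.5, 0.4, -0.7]
opening: 0.0516
gripper_force: 0.0
time_s: 28.62
tool_pos: [0.5559, 0.2201, 0.1915]
tcp_rot: [0.999, -0.05, -0.0, -0.002]
force: [-0.0, -0.5, 0.2]
opening: 0.0521
gripper_force: 0.0
t28.6 tcp [0.5559 0.2201 0.1915] yaw -5.7 tilt 0.005 F [-0.  -0.5  0.2] op 0.0521 gf 0.0 j7 -1.97
 turn 0.010 rad; shift mm before-turn axes [-23.7 -17.6 104.6]  after-turn [-23.9 -17.4 104.6]
top [254.5 205.7] [ 9 11 68] [0.5348 0.2389 0.1   ] home [0.5321 0.2357 0.117 ]
scene [249.5 155.8] [10  8 53] [ 0.8935 -0.0822  0.095 ] home [ 0.8576 -0.0507  0.112 ]
scene [318.  175.4] [11  8 76] [ 0.6186 -0.101   0.095 ] home [ 0.5938 -0.0686  0.112 ]
scene [251.4 229.5] [ 15  12 155] [0.5389 0.2363 0.095 ] home [0.5174 0.255  0.112 ]
scene [226.6 239.4] [ 16  14 177] [0.5485 0.2965 0.095 ] home [0.5266 0.3128 0.112 ]
scene [246.9 255.3] [ 17  15 216] [0.474  0.3078 0.095 ] home [0.4551 0.3236 0.112 ]
```

```bash
python3 -m jog '[[[-0.012,-0.009,0],0.01],[[-0.012,-0.009,0.01],0],[[0,0,0.02],0],[[0,0,0],0]]'
python3 - <<'E'
from h import *
goto(.534,.2405,.087,-6.3)
E
```

```text
time_s: 29.22
tool_pos: [0.533, 0.2325, 0.1607]
tcp_rot: [0.998, -0.06, -0.002, 0.001]
force: [-0.4, -0.2, 0.2]
opening: 0.0519
gripper_force: 0.0
t29.2 tcp [0.533  0.2325 0.1607] yaw -6.9 tilt 0.004 F [-0.4 -0.2  0.2] op 0.0519 gf 0.0 j7 -2.01
 turn -0.010 rad; shift mm before-turn axes [ 0.4 -8.2 73.7]  after-turn [ 0.4 -8.2 73.7]
```

```bash
python3 -m jog '[[[0,-0.008,0.01],-0.01],[[0,0,0.02],0],[[0,0,0.025],0],[[0,0,0.018],0],[[0,0,0],0]]'
python3 - <<'E'
from h import *
goto(.534,.2405,.087,-6.3)
E
python3 -m jog '[[[0,0,0],0],[[0,0,0],0],[[0,0,0],0]]' 0 20
python3 -m jog '[[[0,0,-0.02],0],[[0,0,-0.03],0],[[0,0,-0.03],0],[[0,0,-0.03],0],[[0,0,0],0]]'
python3 - <<'E'
from h import *
goto(*W(-.055,.025),.20,-6.3)
E
```

```text
time_s: 29.85
tool_pos: [0.5353, 0.2406, 0.0881]
tcp_rot: [0.998, -0.055, -0.001, 0.001]
force: [0.5, -0.4, 0.1]
opening: 0.052
gripper_force: 0.0
t29.9 tcp [0.5353 0.2406 0.0881] yaw -6.3 tilt 0.002 F [ 0.5 -0.4  0.1] op 0.0520 gf 0.0 j7 -1.99
 turn -0.000 rad; shift mm before-turn axes [-1.3  0.2  1.1]  after-turn [-1.3  0.2  1.1]
time_s: 30.22
tool_pos: [0.5366, 0.2409, 0.09]
tcp_rot: [0.998, -0.055, 0.001, -0.0]
force: [-0.0, -0.6, 3.1]
opening: 0.0332
gripper_force: 20.6
time_s: 30.85
tool_pos: [0.5378, 0.2413, 0.2019]
tcp_rot: [0.998, -0.055, 0.002, -0.001]
force: [-0.1, 0.2, 0.3]
opening: 0.0335
gripper_force: 20.5
t30.9 tcp [0.5378 0.2413 0.2019] yaw -6.3 tilt 0.006 F [-0.1  0.2  0.3] op 0.0335 gf 20.5 j7 -2.02
 turn -0.000 rad; shift mm before-turn axes [-35.2 209.9   1.1]  after-turn [-35.3 209.9   1.1]
```

```bash
python3 -m jog '[[[-0.007,0.042,0],0],[[-0.007,0.042,0],0],[[-0.007,0.042,0],0],[[-0.007,0.042,0],0],[[-0.007,0.042,0],0]]'
python3 -m jog '[[[0,0,0.02],0],[[0,0,0.03],0],[[0,0,0.022],0],[[0,0,0],0]]'
python3 - <<'E'
from h import *
goto(*W(-.055,.025),.127,-6.3)
E
python3 -m jog '[[[-0.005,0,0],0],[[-0.005,0,0],0],[[-0.005,0,0],0],[[0,0,0],0]]'
python3 - <<'E'
from h import *
goto(*W(-.098,.025),.125,-6.3)
E
```

```text
time_s: 31.48
tool_pos: [0.4771, 0.0345, 0.1986]
tcp_rot: [0.998, -0.055, -0.001, 0.0]
force: [0.8, -0.4, 0.1]
opening: 0.0331
gripper_force: 20.5
time_s: 31.98
tool_pos: [0.4775, 0.0354, 0.1258]
tcp_rot: [0.998, -0.055, -0.001, 0.0]
force: [-0.5, 0.3, 0.4]
opening: 0.0331
gripper_force: 20.9
t32.0 tcp [0.4775 0.0354 0.1258] yaw -6.3 tilt 0.002 F [-0.5  0.3  0.4] op 0.0331 gf 20.9 j7 -1.69
 turn -0.001 rad; shift mm before-turn axes [ 2.  -1.4 -1.2]  after-turn [ 2.  -1.4 -1.2]
time_s: 32.48
tool_pos: [0.4635, 0.0376, 0.1277]
tcp_rot: [0.998, -0.055, 0.001, -0.0]
force: [1.9, 0.0, 0.3]
opening: 0.0336
gripper_force: 20.9
t32.5 tcp [0.4635 0.0376 0.1277] yaw -6.3 tilt 0.001 F [1.9 0.  0.3] op 0.0336 gf 20.9 j7 -1.69
 turn -0.000 rad; shift mm before-turn axes [-26.8  -0.7   2.7]  after-turn [-26.8  -0.7   2.7]
```

```bash
python3 -m jog '[[[-0.006,0,0],0],[[-0.006,0,0],0],[[-0.007,0,0.002],0],[[-0.007,0,0],0],[[0,0,0.0],0]]'
python3 - <<'E'
from h import *
goto(*W(-.098,.025),.125,-6.3)
E
python3 -m jog '[[[0.005,0,-0.02],0],[[0.004,0,-0.03],0],[[0.02,0,-0.025],0],[[0.03,0.0,0],0],[[0.03,0,0],0]]' - 40
python3 - <<'E'
from h import *
goto(*W(.043,.0235),.145,-6.3)
E
```

```text
time_s: 33.1
tool_pos: [0.4364, 0.0404, 0.1252]
tcp_rot: [0.998, -0.055, -0.001, 0.0]
force: [1.5, -0.3, 0.4]
opening: 0.0333
gripper_force: 20.9
t33.1 tcp [0.4364 0.0404 0.1252] yaw -6.3 tilt 0.002 F [ 1.5 -0.3  0.4] op 0.0333 gf 20.9 j7 -1.70
 turn 0.000 rad; shift mm before-turn axes [ 0.4 -0.9  0.2]  after-turn [ 0.4 -0.9  0.2]
time_s: 33.72
tool_pos: [0.5255, 0.0305, 0.2003]
tcp_rot: [0.998, -0.055, -0.001, 0.0]
force: [0.5, 0.2, -0.5]
opening: 0.0326
gripper_force: 40.6
t33.7 tcp [0.5255 0.0305 0.2003] yaw -6.3 tilt 0.002 F [ 0.5  0.2 -0.5] op 0.0326 gf 40.6 j7 -1.69
 turn 0.000 rad; shift mm before-turn axes [51.9  0.5 55.2]  after-turn [51.9  0.5 55.2]
```

```bash
python3 -m jog '[[[0.02,0.001,0.01],0],[[0.02,0,0.015],0],[[0.013,0,0.02],0],[[0,0,0.008],0],[[0,0,0],0]]'
python3 -m jog '[[[0,0,0.003],0],[[0,0,0.003],0],[[0,0,0.003],0],[[0,0,0.0],0]]'
python3 - <<'E'
from h import *
goto(*W(.045,.0225),.138,-6.3)
E
```

```text
time_s: 34.35
tool_pos: [0.5767, 0.0237, 0.1466]
tcp_rot: [0.998, -0.055, -0.002, 0.0]
force: [-0.5, -0.2, -1.2]
opening: 0.0329
gripper_force: 40.6
time_s: 34.85
tool_pos: [0.5784, 0.0238, 0.1383]
tcp_rot: [0.998, -0.055, -0.0, -0.0]
force: [0.2, 0.3, 1.2]
opening: 0.0331
gripper_force: 40.8
t34.9 tcp [0.5784 0.0238 0.1383] yaw -6.3 tilt 0.000 F [0.2 0.3 1.2] op 0.0331 gf 40.8 j7 -1.66
 turn -0.000 rad; shift mm before-turn axes [0.4 0.6 0.3]  after-turn [0.4 0.6 0.3]
```

```bash
python3 -m jog '[[[-0.003,0,0],0],[[-0.003,0,0.001],0],[[-0.003,0,0.001],0],[[-0.002,0,0.001],0],[[0,0,0],0]]'
python3 -m jog '[[[-0.001,0,0.002],0],[[0,0,0.002],0],[[0,0,0],0]]'
python3 - <<'E'
from h import *
goto(*W(.045,.0225),.138,-6.3)
E
```

```text
time_s: 35.48
tool_pos: [0.5681, 0.0249, 0.1356]
tcp_rot: [0.998, -0.055, 0.001, -0.0]
force: [1.1, 0.0, 2.0]
opening: 0.0328
gripper_force: 40.8
time_s: 35.85
tool_pos: [0.567, 0.025, 0.1312]
tcp_rot: [0.998, -0.055, 0.0, 0.0]
force: [1.9, 0.4, 1.8]
opening: 0.0326
gripper_force: 40.8
t35.9 tcp [0.567  0.025  0.1312] yaw -6.3 tilt 0.001 F [1.9 0.4 1.8] op 0.0326 gf 40.8 j7 -1.66
 turn -0.000 rad; shift mm before-turn axes [11.9  0.5 -6.8]  after-turn [11.9  0.5 -6.8]
```

```bash
python3 -m jog '[[[0.001,0,0.003],0],[[0.004,0,0.001],0],[[0.005,0,0],0],[[0.005,0,0],0],[[0,0,0],0]]'
python3 -m jog '[[[0.005,0,0],0],[[0.005,0,0],0],[[0.005,0,0],0],[[0.004,0,0],0],[[0,0,0],0]]'
python3 - <<'E'
from h import *
goto(*W(.072,.0225),.138,-6.3)
E
python3 -m jog '[[[0.004,0,0.001],0],[[0.002,0,0.003],0],[[0,0,0.003],0],[[0,0,0],0]]'
python3 - <<'E'
from h import *
goto(*W(.072,.0225),.100,-6.3)
E
```

```text
time_s: 36.48
tool_pos: [0.577, 0.0236, 0.1292]
tcp_rot: [0.998, -0.055, -0.004, -0.0]
force: [-10.4, 0.2, 28.1]
opening: 0.0329
gripper_force: 43.4
time_s: 37.1
tool_pos: [0.5964, 0.0212, 0.1264]
tcp_rot: [0.998, -0.055, -0.004, 0.0]
force: [-3.5, -0.4, 5.4]
opening: 0.0329
gripper_force: 43.6
t37.1 tcp [0.5964 0.0212 0.1264] yaw -6.3 tilt 0.009 F [-3.5 -0.4  5.4] op 0.0329 gf 43.6 j7 -1.65
 turn -0.000 rad; shift mm before-turn axes [  9.2   0.  -11.7]  after-turn [  9.2   0.  -11.7]
time_s: 37.6
tool_pos: [0.6036, 0.0205, 0.1191]
tcp_rot: [0.998, -0.055, -0.003, 0.0]
force: [-2.8, 0.2, 0.7]
opening: 0.0329
gripper_force: 43.7
t37.6 tcp [0.6036 0.0205 0.1191] yaw -6.3 tilt 0.006 F [-2.8  0.2  0.7] op 0.0329 gf 43.7 j7 -1.65
 turn -0.000 rad; shift mm before-turn axes [ 2.2  0.1 19.1]  after-turn [ 2.2  0.1 19.1]
```

Great; drive home (no neighbours yet for bore 3), release, go for next tube.

```bash
python3 -m jog '[[[0.001,0,0.005],0],[[0,0,0.005],0],[[0,0,0.005],0],[[0,0,0.005],0],[[0,0,0.003],0]]'
python3 -m jog '[[[0,0,0.005],0],[[0,0,0],0]]'
python3 - <<'E'
from h import *
goto(*W(.072,.0225),.100,-6.3)
E
```

```text
time_s: 38.22
tool_pos: [0.6073, 0.0205, 0.0969]
tcp_rot: [0.998, -0.055, -0.0, 0.0]
force: [-2.2, -0.6, 6.4]
opening: 0.0329
gripper_force: 44.2
time_s: 38.48
tool_pos: [0.6105, 0.0199, 0.0954]
tcp_rot: [0.998, -0.056, 0.004, -0.0]
force: [-3.7, -1.3, 21.8]
opening: 0.0326
gripper_force: 46.7
t38.5 tcp [0.6105 0.0199 0.0954] yaw -6.4 tilt 0.007 F [-3.7 -1.3 21.8] op 0.0326 gf 46.7 j7 -1.65
 turn -0.001 rad; shift mm before-turn axes [-4.8  0.3 -4.6]  after-turn [-4.8  0.3 -4.6]
```

```bash
python3 -m jog '[[[0,0,-0.004],0],[[0,0,0],0],[[0,0,0],0]]' 0.052
python3 -m jog '[[[0,0,-0.02],0],[[0,0,-0.04],0],[[0,0,-0.04],0],[[-0.015,-0.04,0],0],[[-0.02,-0.045,0],0]]'
python3 -m jog '[[[-0.02,-0.045,0],0],[[-0.02,-0.045,0],0],[[-0.015,-0.045,0],0],[[-0.007,-0.045,0],0],[[0,0,0],0]]'
python3 - <<'E'
from h import *
goto(.5435,.2985,.088,-6.3)
caps()
E
```

```text
time_s: 38.85
tool_pos: [0.6076, 0.0207, 0.0958]
tcp_rot: [0.998, -0.055, 0.0, -0.0]
force: [-0.3, -0.9, 0.2]
opening: 0.052
gripper_force: 0.0
time_s: 39.48
tool_pos: [0.5825, 0.109, 0.1966]
tcp_rot: [0.998, -0.056, 0.001, -0.0]
force: [0.8, 1.1, -0.5]
opening: 0.0521
gripper_force: 0.0
time_s: 40.1
tool_pos: [0.5383, 0.3008, 0.1954]
tcp_rot: [0.999, -0.051, -0.0, -0.002]
force: [0.2, -0.7, 0.4]
opening: 0.0517
gripper_force: 0.0
t40.1 tcp [0.5383 0.3008 0.1954] yaw -5.8 tilt 0.004 F [ 0.2 -0.7  0.4] op 0.0517 gf 0.0 j7 -2.09
 turn 0.008 rad; shift mm before-turn axes [  5.5   2.1 107.4]  after-turn [  5.5   2.1 107.4]
top [232.5 206. ] [ 6  5 19] [0.5351 0.303  0.1   ] home [0.5324 0.2989 0.117 ]
top [228.9 228.5] [10 10 80] [0.4696 0.312  0.1   ] home [0.4678 0.3078 0.117 ]
scene [318.  175.4] [11  8 76] [ 0.6186 -0.101   0.095 ] home [ 0.5938 -0.0686  0.112 ]
scene [293.6 184.4] [12  9 85] [ 0.6297 -0.0048  0.095 ] home [0.6045 0.0236 0.112 ]
scene [226.7 239.6] [ 16  14 170] [0.5478 0.2969 0.095 ] home [0.5259 0.3131 0.112 ]
scene [246.8 255.1] [ 18  15 227] [0.4746 0.3074 0.095 ] home [0.4557 0.3232 0.112 ]
```

```bash
python3 -m jog '[[[0.005,0.002,0.03],0.008],[[0,0,0.03],0],[[0,0,0.03],0],[[0,0,0.02],0],[[0,0,0],0]]'
python3 - <<'E'
from h import *
goto(.5435,.2985,.085,-6.3)
E
python3 -m jog '[[[0,0,0],0],[[0,0,0],0],[[0,0,0],0]]' 0 20
python3 -m jog '[[[0,0,-0.02],0],[[0,0,-0.03],0],[[0,0,-0.03],0],[[0,0,-0.03],0],[[0,0,0],0]]'
python3 - <<'E'
from h import *
goto(*W(-.055,.025),.20,-6.3)
E
```

```text
time_s: 40.83
tool_pos: [0.5442, 0.2895, 0.0848]
tcp_rot: [0.998, -0.06, -0.001, 0.002]
force: [-0.1, 0.6, 0.7]
opening: 0.0522
gripper_force: 0.0
t40.8 tcp [0.5442 0.2895 0.0848] yaw -6.9 tilt 0.004 F [-0.1  0.6  0.7] op 0.0522 gf 0.0 j7 -2.06
 turn -0.011 rad; shift mm before-turn axes [-1.8 -8.9 -0.2]  after-turn [-1.7 -8.9 -0.2]
time_s: 41.2
tool_pos: [0.5453, 0.2922, 0.0871]
tcp_rot: [0.998, -0.059, 0.001, -0.0]
force: [-0.0, -0.6, 1.9]
opening: 0.0337
gripper_force: 20.0
time_s: 41.82
tool_pos: [0.5465, 0.2928, 0.1991]
tcp_rot: [0.998, -0.059, 0.002, -0.002]
force: [0.7, 0.5, -0.9]
opening: 0.0336
gripper_force: 20.1
t41.8 tcp [0.5465 0.2928 0.1991] yaw -6.8 tilt 0.006 F [ 0.7  0.5 -0.9] op 0.0336 gf 20.1 j7 -2.09
 turn -0.008 rad; shift mm before-turn axes [-36.1 262.3  -2. ]  after-turn [-38.3 262.   -2. ]
```

```bash
python3 -m jog '[[[-0.0064,0.0437,0],-0.008],[[-0.0064,0.0437,0],0],[[-0.0064,0.0437,0],0],[[-0.0064,0.0437,0],0],[[-0.0064,0.0437,0],0]]'
python3 -m jog '[[[-0.006,0.0437,0],0],[[0,0,0.02],0],[[0,0,0.03],0],[[0,0,0.023],0],[[0,0,0],0]]'
python3 - <<'E'
from h import *
goto(*W(-.055,.025),.127,-6.3)
E
python3 -m jog '[[[-0.005,0,0],0],[[-0.005,0,0],0],[[-0.005,0,0],0],[[0,0,0],0]]'
python3 - <<'E'
from h import *
goto(*W(-.098,.025),.123,-6.3)
E
```

```text
time_s: 42.45
tool_pos: [0.4876, 0.0771, 0.1956]
tcp_rot: [0.998, -0.055, -0.001, 0.0]
force: [0.5, -0.2, 0.4]
opening: 0.0338
gripper_force: 20.1
time_s: 43.08
tool_pos: [0.477, 0.0354, 0.1217]
tcp_rot: [0.998, -0.055, -0.001, 0.0]
force: [-1.0, -0.6, -0.1]
opening: 0.0337
gripper_force: 20.8
t43.1 tcp [0.477  0.0354 0.1217] yaw -6.3 tilt 0.003 F [-1.  -0.6 -0.1] op 0.0337 gf 20.8 j7 -1.68
 turn -0.000 rad; shift mm before-turn axes [ 2.5 -1.4 -5.3]  after-turn [ 2.5 -1.4 -5.3]
time_s: 43.58
tool_pos: [0.463, 0.0376, 0.1237]
tcp_rot: [0.998, -0.055, 0.0, -0.0]
force: [0.8, -0.2, 0.6]
opening: 0.0335
gripper_force: 20.2
t43.6 tcp [0.463  0.0376 0.1237] yaw -6.3 tilt 0.001 F [ 0.8 -0.2  0.6] op 0.0335 gf 20.2 j7 -1.68
 turn 0.000 rad; shift mm before-turn axes [-26.3  -0.8   0.7]  after-turn [-26.3  -0.8   0.7]
```

```bash
python3 -m jog '[[[-0.006,0,0],0],[[-0.006,0,0],0],[[-0.007,0,0],0],[[-0.007,0,0],0],[[0,0,0.0],0]]'
python3 - <<'E'
from h import *
goto(*W(-.098,.025),.123,-6.3)
E
python3 -m jog '[[[0.005,0,-0.02],0],[[0.004,0,-0.03],0],[[0.02,-0.02,-0.025],0],[[0.03,-0.02,0],0],[[0.03,-0.005,0],0]]' - 40
python3 - <<'E'
from h import *
goto(*W(.045,.0695),.143,-6.3)
E
```

```text
time_s: 44.2
tool_pos: [0.4362, 0.0402, 0.1233]
tcp_rot: [0.998, -0.055, -0.001, 0.0]
force: [0.2, 0.0, 1.2]
opening: 0.0336
gripper_force: 20.0
t44.2 tcp [0.4362 0.0402 0.1233] yaw -6.3 tilt 0.001 F [0.2 0.  1.2] op 0.0336 gf 20.0 j7 -1.69
 turn -0.000 rad; shift mm before-turn axes [ 0.6 -1.2  0.3]  after-turn [ 0.6 -1.2  0.3]
time_s: 44.82
tool_pos: [0.5306, 0.0768, 0.1984]
tcp_rot: [0.999, -0.054, -0.001, -0.0]
force: [0.6, -0.8, 0.0]
opening: 0.0329
gripper_force: 39.8
t44.8 tcp [0.5306 0.0768 0.1984] yaw -6.2 tilt 0.001 F [ 0.6 -0.8  0. ] op 0.0329 gf 39.8 j7 -1.75
 turn 0.002 rad; shift mm before-turn axes [53.9  1.2 55.4]  after-turn [53.9  1.1 55.4]
```

```bash
python3 -m jog '[[[0.02,0.001,0.01],0],[[0.02,0,0.015],0],[[0.014,0,0.02],0],[[0,0,0.010],0],[[0,0,0],0]]'
python3 -m jog '[[[0,0,0.003],0],[[0,0,0.003],0],[[0,0,0.002],0],[[0,0,0.0],0]]'
python3 - <<'E'
from h import *
goto(*W(.045,.0695),.135,-6.3)
E
```

```text
time_s: 45.45
tool_pos: [0.5822, 0.0681, 0.1424]
tcp_rot: [0.998, -0.055, -0.002, 0.0]
force: [0.0, 0.2, 0.6]
opening: 0.0329
gripper_force: 39.8
time_s: 45.95
tool_pos: [0.584, 0.0682, 0.1353]
tcp_rot: [0.998, -0.055, -0.0, 0.0]
force: [-0.6, 0.5, 0.2]
opening: 0.0329
gripper_force: 39.8
t46.0 tcp [0.584  0.0682 0.1353] yaw -6.3 tilt 0.000 F [-0.6  0.5  0.2] op 0.0329 gf 39.8 j7 -1.72
 turn -0.000 rad; shift mm before-turn axes [-0.2 -1.6  0.3]  after-turn [-0.2 -1.6  0.3]
```

```bash
python3 -m jog '[[[-0.003,-0.0015,0],0],[[-0.003,0,0.001],0],[[-0.003,0,0.001],0],[[-0.002,0,0.001],0],[[0,0,0],0]]'
python3 -m jog '[[[-0.001,0,0.002],0],[[0,0,0.002],0],[[0,0,0],0]]'
python3 - <<'E'
from h import *
goto(*W(.033,.0695),.130,-6.3)
E
```

```text
time_s: 46.58
tool_pos: [0.5741, 0.0707, 0.1327]
tcp_rot: [0.998, -0.055, 0.001, 0.0]
force: [2.1, -0.9, 3.4]
opening: 0.0326
gripper_force: 40.0
time_s: 46.95
tool_pos: [0.5723, 0.0701, 0.1282]
tcp_rot: [0.998, -0.056, -0.0, 0.001]
force: [1.0, -3.0, 2.4]
opening: 0.0325
gripper_force: 40.2
t47.0 tcp [0.5723 0.0701 0.1282] yaw -6.4 tilt 0.001 F [ 1.  -3.   2.4] op 0.0325 gf 40.2 j7 -1.72
 turn -0.001 rad; shift mm before-turn axes [-0.4 -1.  -1.8]  after-turn [-0.4 -1.  -1.8]
```

```bash
python3 -m jog '[[[0.001,0.0015,0.003],0],[[0.004,0,0.001],0],[[0.005,0,0],0],[[0.005,0,0],0],[[0,0,0],0]]'
python3 -m jog '[[[0.005,0,0],0],[[0.005,0,0],0],[[0.005,0,0],0],[[0.004,0,0],0],[[0,0,0],0]]'
python3 - <<'E'
from h import *
goto(*W(.072,.0695),.138,-6.3)
E
python3 -m jog '[[[0.004,0,0.001],0],[[0.003,0,0.002],0],[[0,0,0],0]]'
python3 - <<'E'
from h import *
goto(*W(.072,.0695),.120,-6.3)
E
```

```text
time_s: 47.58
tool_pos: [0.5836, 0.0688, 0.1258]
tcp_rot: [0.999, -0.055, -0.003, -0.001]
force: [-8.7, -0.5, 22.6]
opening: 0.0329
gripper_force: 42.0
time_s: 48.2
tool_pos: [0.6028, 0.0674, 0.1234]
tcp_rot: [0.999, -0.054, -0.003, -0.001]
force: [-3.4, 0.9, 4.1]
opening: 0.0328
gripper_force: 42.4
t48.2 tcp [0.6028 0.0674 0.1234] yaw -6.2 tilt 0.007 F [-3.4  0.9  4.1] op 0.0328 gf 42.4 j7 -1.71
 turn 0.001 rad; shift mm before-turn axes [  7.8  -0.4 -14.6]  after-turn [  7.8  -0.4 -14.6]
time_s: 48.58
tool_pos: [0.6105, 0.0665, 0.1203]
tcp_rot: [0.999, -0.054, -0.003, -0.001]
force: [-3.1, 2.2, 2.0]
opening: 0.0328
gripper_force: 42.6
t48.6 tcp [0.6105 0.0665 0.1203] yaw -6.2 tilt 0.005 F [-3.1  2.2  2. ] op 0.0328 gf 42.6 j7 -1.71
 turn 0.001 rad; shift mm before-turn axes [ 0.2 -0.5  0.3]  after-turn [ 0.2 -0.5  0.3]
```

```bash
python3 -m jog '[[[0,0,0],0],[[0,0,0],0],[[0,0,-0.02],0],[[0,0,-0.025],0],[[0,0,0],0]]' 0.052
python3 -m jog '[[[0,0,0],0],[[0,0,0],0],[[0,0,0],0]]' 0
python3 - <<'E'
from h import *
goto(*W(.072,.0695),.142,-6.3)
caps()
E
```

```text
time_s: 49.2
tool_pos: [0.6148, 0.0649, 0.1681]
tcp_rot: [0.998, -0.055, 0.003, -0.0]
force: [-0.4, 0.2, -0.6]
opening: 0.052
gripper_force: 0.0
time_s: 49.58
tool_pos: [0.6125, 0.065, 0.1655]
tcp_rot: [0.998, -0.055, -0.001, 0.0]
force: [-0.3, 0.0, 0.1]
opening: -0.0
gripper_force: 0.0
t49.6 tcp [0.6125 0.065  0.1655] yaw -6.3 tilt 0.001 F [-0.3  0.   0.1] op -0.0000 gf 0.0 j7 -1.72
 turn -0.000 rad; shift mm before-turn axes [-1.9 -1.7 23.5]  after-turn [-1.9 -1.7 23.5]
top [228.3 228.4] [ 8 10 65] [0.4699 0.3135 0.1   ] home [0.4682 0.3093 0.117 ]
scene [247.2 155.1] [13  9 94] [ 0.9044 -0.082   0.095 ] home [ 0.8681 -0.0505  0.112 ]
scene [318.  175.4] [11  8 76] [ 0.6186 -0.101   0.095 ] home [ 0.5938 -0.0686  0.112 ]
scene [287.1 182.5] [ 24  12 175] [ 0.6518 -0.0025  0.095 ] home [0.6257 0.0258 0.112 ]
scene [247.  255.4] [ 17  14 213] [0.4736 0.3079 0.095 ] home [0.4547 0.3237 0.112 ]
```

Tube still standing there; press it down with closed fingers.

```bash
python3 -m jog '[[[-0.002,-0.001,0.01],0],[[0,0,0.01],0],[[0,0,0.005],0],[[0,0,0.005],0],[[0,0,0],0]]'
python3 -m jog '[[[0,0,0.005],0],[[0,0,0.005],0],[[0,0,0.005],0],[[0,0,0],0]]'
python3 -m jog '[[[0,0,0.003],0],[[0,0,0.002],0],[[0,0,0.002],0],[[0,0,0],0]]'
python3 - <<'E'
from h import *
goto(*W(.072,.0695),.117,-6.3)
E
```

```text
time_s: 50.3
tool_pos: [0.6107, 0.0662, 0.1359]
tcp_rot: [0.998, -0.055, -0.0, 0.0]
force: [0.0, -0.9, -0.6]
opening: -0.0002
gripper_force: 0.0
time_s: 50.8
tool_pos: [0.6105, 0.0662, 0.1206]
tcp_rot: [0.998, -0.055, -0.001, 0.0]
force: [0.5, 0.9, -0.4]
opening: 0.0
gripper_force: 0.0
time_s: 51.3
tool_pos: [0.6114, 0.0665, 0.1175]
tcp_rot: [0.998, -0.055, 0.001, -0.001]
force: [-6.2, 0.2, 24.1]
opening: 0.0001
gripper_force: 12.0
t51.3 tcp [0.6114 0.0665 0.1175] yaw -6.3 tilt 0.002 F [-6.2  0.2 24.1] op 0.0001 gf 12.0 j7 -1.71
 turn -0.000 rad; shift mm before-turn axes [-0.7 -0.4  0.5]  after-turn [-0.7 -0.4  0.5]
```

```bash
python3 -m jog '[[[0,0,-0.03],0],[[0,0,-0.04],0],[[-0.03,-0.04,-0.01],0],[[-0.033,-0.045,0],0],[[-0.033,-0.045,0],0]]' 0.052
python3 -m jog '[[[-0.033,-0.045,0],0],[[-0.033,-0.045,0],0],[[-0.006,-0.008,0],0],[[0,0,0],0],[[0,0,0],0]]'
python3 - <<'E'
from h import *
goto(.469,.311,.085,-6.3)
caps()
E
```

```text
time_s: 51.92
tool_pos: [0.529, 0.2073, 0.1944]
tcp_rot: [0.998, -0.055, 0.0, -0.0]
force: [0.6, 1.6, -0.5]
opening: 0.0516
gripper_force: 0.0
time_s: 52.55
tool_pos: [0.4704, 0.3091, 0.1943]
tcp_rot: [0.998, -0.057, 0.0, 0.001]
force: [0.3, -0.1, 1.1]
opening: 0.0521
gripper_force: 0.0
t52.5 tcp [0.4704 0.3091 0.1943] yaw -6.5 tilt 0.002 F [ 0.3 -0.1  1.1] op 0.0521 gf 0.0 j7 -2.15
 turn -0.004 rad; shift mm before-turn axes [ -1.7  -1.9 109.3]  after-turn [ -1.7  -1.9 109.3]
top [228.3 231. ] [ 8  5 32] [0.4624 0.3133 0.1   ] home [0.4607 0.3091 0.117 ]
scene [318.  175.5] [11  8 77] [ 0.6184 -0.1006  0.095 ] home [ 0.5937 -0.0683  0.112 ]
scene [293.6 184.3] [12  9 84] [ 0.6298 -0.0051  0.095 ] home [0.6046 0.0233 0.112 ]
scene [280.  189.7] [11  9 87] [0.6339 0.0453 0.095 ] home [0.6086 0.0717 0.112 ]
scene [247.1 255.6] [ 17  15 210] [0.4731 0.3082 0.095 ] home [0.4542 0.324  0.112 ]
```

```bash
python3 -m jog '[[[-0.002,-0.004,0.03],0],[[0,-0.001,0.03],0],[[0,0,0.03],0],[[0,0,0.019],0],[[0,0,0],0]]'
python3 - <<'E'
from h import *
goto(.469,.311,.085,-6.3)
E
python3 -m jog '[[[0,0,0],0],[[0,0,0],0],[[0,0,0],0]]' 0 20
python3 -m jog '[[[0,0,-0.02],0],[[0,0,-0.03],0],[[0,0,-0.03],0],[[0,0,-0.03],0],[[0,0,0],0]]'
python3 - <<'E'
from h import *
goto(*W(-.055,.025),.20,-6.3)
E
```

```text
time_s: 53.28
tool_pos: [0.4676, 0.3147, 0.0841]
tcp_rot: [0.998, -0.056, -0.001, 0.001]
force: [-0.4, -0.1, 0.4]
opening: 0.0526
gripper_force: 0.0
t53.3 tcp [0.4676 0.3147 0.0841] yaw -6.4 tilt 0.003 F [-0.4 -0.1  0.4] op 0.0526 gf 0.0 j7 -2.12
 turn -0.002 rad; shift mm before-turn axes [ 1.8  3.6 -0.9]  after-turn [ 1.8  3.6 -0.9]
time_s: 53.65
tool_pos: [0.4682, 0.3163, 0.0861]
tcp_rot: [0.998, -0.055, 0.001, -0.0]
force: [0.1, -1.6, 3.3]
opening: 0.0336
gripper_force: 20.1
time_s: 54.28
tool_pos: [0.4691, 0.3177, 0.1978]
tcp_rot: [0.998, -0.055, 0.002, -0.002]
force: [0.0, 0.0, -0.1]
opening: 0.0341
gripper_force: 20.1
t54.3 tcp [0.4691 0.3177 0.1978] yaw -6.3 tilt 0.006 F [ 0.   0.  -0.1] op 0.0341 gf 20.1 j7 -2.16
 turn 0.000 rad; shift mm before-turn axes [ 41.3 278.3  -3.1]  after-turn [ 41.3 278.3  -3.1]
```

```bash
python3 -m jog '[[[0.0069,0.0463,0],0],[[0.0069,0.0463,0],0],[[0.0069,0.0463,0],0],[[0.0069,0.0463,0],0],[[0.0069,0.0463,0],0]]'
python3 -m jog '[[[0.0069,0.0463,0],0],[[0,0,0.02],0],[[0,0,0.03],0],[[0,0,0.023],0],[[0,0,0],0]]'
python3 - <<'E'
from h import *
goto(*W(-.055,.025),.127,-6.3)
E
python3 -m jog '[[[-0.005,0,0],0],[[-0.005,0,0],0],[[-0.005,0,0],0],[[0,0,0],0]]'
python3 - <<'E'
from h import *
goto(*W(-.098,.025),.122,-6.3)
E
```

```text
time_s: 54.9
tool_pos: [0.476, 0.0813, 0.1946]
tcp_rot: [0.998, -0.055, -0.0, 0.0]
force: [1.0, -0.4, -0.1]
opening: 0.0334
gripper_force: 20.1
time_s: 55.52
tool_pos: [0.4768, 0.0358, 0.1207]
tcp_rot: [0.998, -0.055, -0.002, 0.0]
force: [-0.8, 0.4, 0.3]
opening: 0.0334
gripper_force: 20.1
t55.5 tcp [0.4768 0.0358 0.1207] yaw -6.3 tilt 0.004 F [-0.8  0.4  0.3] op 0.0334 gf 20.1 j7 -1.67
 turn -0.000 rad; shift mm before-turn axes [ 2.7 -1.  -6.4]  after-turn [ 2.7 -1.  -6.4]
time_s: 56.02
tool_pos: [0.4639, 0.0376, 0.1229]
tcp_rot: [0.998, -0.055, 0.001, -0.0]
force: [0.7, 0.1, 1.1]
opening: 0.0335
gripper_force: 20.1
t56.0 tcp [0.4639 0.0376 0.1229] yaw -6.3 tilt 0.002 F [0.7 0.1 1.1] op 0.0335 gf 20.1 j7 -1.68
 turn -0.000 rad; shift mm before-turn axes [-27.2  -0.7   0.8]  after-turn [-27.2  -0.7   0.8]
```

```bash
python3 -m jog '[[[-0.006,0,0],0],[[-0.006,0,0],0],[[-0.007,0,0],0],[[-0.007,0,0],0],[[-0.001,0,0.0],0]]'
python3 - <<'E'
from h import *
goto(*W(-.098,.025),.122,-6.3)
E
python3 -m jog '[[[0.005,0,-0.02],0],[[0.004,0,-0.03],0],[[0.02,0.02,-0.025],0],[[0.03,0.02,0],0],[[0.03,0.009,0],0]]' - 40
python3 -m jog '[[[0,0,0],0]]'
python3 - <<'E'
from h import *
goto(*W(.045,-.0245),.143,-6.3)
E
```

```text
time_s: 56.65
tool_pos: [0.4358, 0.0406, 0.1222]
tcp_rot: [0.998, -0.055, -0.0, 0.0]
force: [2.1, -0.8, 1.1]
opening: 0.0333
gripper_force: 20.0
t56.6 tcp [0.4358 0.0406 0.1222] yaw -6.3 tilt 0.001 F [ 2.1 -0.8  1.1] op 0.0333 gf 20.0 j7 -1.68
 turn -0.000 rad; shift mm before-turn axes [ 1.  -0.8  0.2]  after-turn [ 1.  -0.8  0.2]
time_s: 57.28
tool_pos: [0.5192, -0.0192, 0.1975]
tcp_rot: [0.998, -0.056, -0.001, 0.0]
force: [0.2, 0.7, -1.3]
opening: 0.0331
gripper_force: 39.8
time_s: 57.4
tool_pos: [0.5208, -0.0191, 0.197]
tcp_rot: [0.998, -0.056, 0.0, 0.0]
force: [0.3, 0.4, 0.0]
opening: 0.0325
gripper_force: 39.8
t57.4 tcp [ 0.5208 -0.0191  0.197 ] yaw -6.4 tilt 0.001 F [0.3 0.4 0. ] op 0.0325 gf 39.8 j7 -1.60
 turn -0.002 rad; shift mm before-turn axes [53.  -1.4 54.1]  after-turn [53.  -1.3 54.1]
```

```bash
python3 -m jog '[[[0.02,-0.001,0.01],0],[[0.02,0,0.015],0],[[0.013,0,0.02],0],[[0,0,0.009],0],[[0,0,0],0]]'
python3 -m jog '[[[0,0,0.003],0],[[0,0,0.003],0],[[0,0,0.003],0],[[0,0,0.0],0]]'
python3 - <<'E'
from h import *
goto(*W(.045,-.0245),.135,-6.3)
E
```

```text
time_s: 58.02
tool_pos: [0.5703, -0.0223, 0.1426]
tcp_rot: [0.998, -0.055, -0.002, -0.0]
force: [0.7, -0.4, -0.4]
opening: 0.0329
gripper_force: 39.8
time_s: 58.52
tool_pos: [0.5723, -0.0225, 0.1348]
tcp_rot: [0.998, -0.055, 0.0, -0.0]
force: [-0.3, 0.2, 4.9]
opening: 0.0325
gripper_force: 40.3
t58.5 tcp [ 0.5723 -0.0225  0.1348] yaw -6.3 tilt 0.000 F [-0.3  0.2  4.9] op 0.0325 gf 40.3 j7 -1.58
 turn -0.000 rad; shift mm before-turn axes [ 1.5  0.9 -0.2]  after-turn [ 1.5  0.9 -0.2]
```

```bash
python3 -m jog '[[[-0.003,0.001,0],0],[[-0.003,0,0],0],[[0,0,0],0]]'
python3 -m jog '[[[-0.003,0,0.001],0],[[-0.002,0,0.001],0],[[0,0,0],0]]'
python3 - <<'E'
from h import *
goto(*W(.033,-.0245),.130,-6.3)
E
```

```text
time_s: 58.9
tool_pos: [0.5666, -0.0227, 0.1344]
tcp_rot: [0.998, -0.055, 0.0, -0.0]
force: [1.3, 1.7, 0.6]
opening: 0.0328
gripper_force: 39.9
time_s: 59.28
tool_pos: [0.5617, -0.0224, 0.1323]
tcp_rot: [0.998, -0.055, 0.0, -0.0]
force: [3.8, 2.8, 1.8]
opening: 0.0327
gripper_force: 39.9
t59.3 tcp [ 0.5617 -0.0224  0.1323] yaw -6.3 tilt 0.001 F [3.8 2.8 1.8] op 0.0327 gf 39.9 j7 -1.58
 turn 0.000 rad; shift mm before-turn axes [ 0.  -0.1  2.3]  after-turn [ 0.  -0.1  2.3]
```

```bash
python3 -m jog '[[[0,-0.0015,0.002],0],[[0,0,0.002],0],[[0.001,0,0.003],0],[[0.004,0,0.001],0],[[0,0,0],0]]'
python3 -m jog '[[[0.005,0,0],0],[[0.005,0,0],0],[[0,0,0],0]]'
python3 - <<'E'
from h import *
goto(*W(.033,-.0245),.130,-6.3)
E
python3 -m jog '[[[0.005,0,0],0],[[0.005,0,0],0],[[0.005,0,0],0],[[0.004,0,0],0],[[0,0,0],0]]'
python3 - <<'E'
from h import *
goto(*W(.072,-.0245),.120,-6.3)
E
```

```text
time_s: 59.9
tool_pos: [0.5641, -0.022, 0.1258]
tcp_rot: [0.998, -0.055, -0.002, 0.0]
force: [-6.3, 1.9, 22.0]
opening: 0.0331
gripper_force: 41.9
time_s: 60.28
tool_pos: [0.5733, -0.023, 0.1258]
tcp_rot: [0.998, -0.055, -0.003, -0.0]
force: [-6.8, 1.9, 22.7]
opening: 0.0329
gripper_force: 42.3
t60.3 tcp [ 0.5733 -0.023   0.1258] yaw -6.3 tilt 0.006 F [-6.8  1.9 22.7] op 0.0329 gf 42.3 j7 -1.58
 turn -0.001 rad; shift mm before-turn axes [-11.6   0.6  -4.1]  after-turn [-11.6   0.6  -4.1]
time_s: 60.9
tool_pos: [0.5921, -0.0255, 0.1234]
tcp_rot: [0.998, -0.055, -0.003, 0.0]
force: [-3.7, 0.3, 4.0]
opening: 0.0324
gripper_force: 42.2
t60.9 tcp [ 0.5921 -0.0255  0.1234] yaw -6.4 tilt 0.007 F [-3.7  0.3  4. ] op 0.0324 gf 42.2 j7 -1.58
 turn -0.001 rad; shift mm before-turn axes [8.4 0.1 3.3]  after-turn [8.4 0.1 3.3]
```

```bash
python3 -m jog '[[[0.004,0,0.001],0],[[0.004,0,0.002],0],[[0,0,0],0]]'
python3 - <<'E'
from h import *
goto(*W(.072,-.0245),.120,-6.3)
E
python3 -m jog '[[[0,0,0],0],[[0,0,0],0],[[0,0,-0.02],0],[[0,0,-0.025],0],[[0,0,0],0]]' 0.044
python3 -m jog '[[[0,0,0],0],[[0,0,0],0],[[0,0,0],0]]' 0
python3 - <<'E'
from h import *
goto(*W(.072,-.0245),.142,-6.3)
caps()
E
```

```text
time_s: 61.28
tool_pos: [0.603, -0.0262, 0.1208]
tcp_rot: [0.998, -0.055, -0.0, 0.0]
force: [-3.6, 0.0, 1.8]
opening: 0.0324
gripper_force: 42.4
t61.3 tcp [ 0.603  -0.0262  0.1208] yaw -6.3 tilt 0.001 F [-3.6  0.   1.8] op 0.0324 gf 42.4 j7 -1.58
 turn -0.001 rad; shift mm before-turn axes [-2.5  0.6  0.8]  after-turn [-2.5  0.6  0.8]
time_s: 61.9
tool_pos: [0.6054, -0.0258, 0.1681]
tcp_rot: [0.998, -0.055, 0.003, -0.0]
force: [0.6, -0.1, -0.6]
opening: 0.0439
gripper_force: 0.0
time_s: 62.28
tool_pos: [0.6029, -0.0258, 0.1656]
tcp_rot: [0.998, -0.055, -0.001, 0.0]
force: [0.0, -0.3, -0.1]
opening: 0.0002
gripper_force: 0.0
t62.3 tcp [ 0.6029 -0.0258  0.1656] yaw -6.3 tilt 0.001 F [ 0.  -0.3 -0.1] op 0.0002 gf 0.0 j7 -1.59
 turn -0.000 rad; shift mm before-turn axes [-2.3  1.  23.6]  after-turn [-2.3  1.  23.6]
scene [247.2 155.1] [13  9 94] [ 0.9044 -0.082   0.095 ] home [ 0.8681 -0.0505  0.112 ]
scene [312.  173.3] [ 23  12 147] [ 0.6424 -0.1021  0.095 ] home [ 0.6166 -0.0697  0.112 ]
scene [293.6 184.4] [12  9 83] [ 0.6295 -0.0049  0.095 ] home [0.6043 0.0235 0.112 ]
scene [280.  189.7] [11  9 87] [0.6339 0.0453 0.095 ] home [0.6086 0.0717 0.112 ]
```

```bash
python3 -m jog '[[[-0.002,0.001,0.01],0],[[0,0,0.01],0],[[0,0,0.005],0],[[0,0,0.005],0],[[0,0,0],0]]'
python3 -m jog '[[[0,0,0.005],0],[[0,0,0.005],0],[[0,0,0.005],0],[[0,0,0],0]]'
python3 -m jog '[[[0,0,0.003],0],[[0,0,0.002],0],[[0,0,0.002],0],[[0,0,0],0]]'
python3 - <<'E'
from h import *
goto(*W(.072,-.0245),.117,-6.3)
E
python3 -m jog '[[[0,0,-0.03],0],[[0,0,-0.04],0],[[-0.03,0,-0.01],0],[[-0.03,0.04,0],0],[[-0.03,0.05,0],0]]'
python3 -m jog '[[[0,0.06,0],0],[[0,0.06,0],0],[[0,0.05,0],0],[[0,0,0],0],[[0,0,0],0]]' 0.052
python3 - <<'E'
from h import *
st=r.read_state()
goto(*W(-.0286,-.065),.117,-6.3)
caps()
f=grab_frame("top"); s=grab_frame("scene")
H=hsv(f)
a=cv2.resize(f["pixels"][165:245,290:380],(450,400),interpolation=cv2.INTER_CUBIC)
b=cv2.resize(f["pixels"][205:235,340:372],(320,300),interpolation=cv2.INTER_CUBIC)
c=cv2.resize(s["pixels"][160:260,255:375],(350,290),interpolation=cv2.INTER_CUBIC)
a=cv2.convertScaleAbs(a,alpha=1.8,beta=-110)
o=np.zeros((600,800,3),np.uint8);o[:400,:450]=a;o[:300,460:780]=b;o[305:595,450:800]=c;cv2.imwrite("pics/final.png",o)
g=f["pixels"].astype(int).sum(2)//3
print(g[212:226,350:366])
gs=s["pixels"].astype(int).sum(2)//3
print(gs[184:206,334:354])
E
```

```text
time_s: 63.0
tool_pos: [0.6009, -0.0265, 0.1358]
tcp_rot: [0.998, -0.055, -0.0, 0.0]
force: [0.1, 0.8, -0.1]
opening: -0.0003
gripper_force: 0.0
time_s: 63.5
tool_pos: [0.6008, -0.0265, 0.1207]
tcp_rot: [0.998, -0.055, -0.0, 0.0]
force: [-0.3, -0.0, -0.3]
opening: -0.0002
gripper_force: 0.0
time_s: 64.0
tool_pos: [0.6016, -0.0268, 0.1176]
tcp_rot: [0.998, -0.055, 0.001, -0.0]
force: [-6.6, 0.6, 26.3]
opening: -0.0002
gripper_force: 12.8
t64.0 tcp [ 0.6016 -0.0268  0.1176] yaw -6.3 tilt 0.002 F [-6.6  0.6 26.3] op -0.0002 gf 12.8 j7 -1.58
 turn -0.001 rad; shift mm before-turn axes [-1.1 -0.1  0.6]  after-turn [-1.1 -0.1  0.6]
time_s: 64.62
tool_pos: [0.5014, -0.1057, 0.1944]
tcp_rot: [0.999, -0.053, 0.001, -0.0]
force: [0.0, -1.2, -0.4]
opening: -0.0003
gripper_force: 0.0
time_s: 65.25
tool_pos: [0.4831, -0.2743, 0.194]
tcp_rot: [0.998, -0.055, -0.0, -0.001]
force: [-0.3, 0.3, 0.8]
opening: 0.0525
gripper_force: 0.0
t65.2 tcp [ 0.4831 -0.2743  0.194 ] yaw -6.3 tilt 0.001 F [-0.3  0.3  0.8] op 0.0525 gf 0.0 j7 -1.17
 turn -0.000 rad; shift mm before-turn axes [ -11.2 -218.6   77.2]  a
[... 2488 characters left out ...]
 146 214
  218 216]
 [209 212 143  30  22  21  18  14  14  12  12  13  17  14  11  15 158 226
  217 215]
 [200 207 133  24  24  23  23  22  18  16  13  14  14  12  10  15  94 189
  229 224]
 [201 209 133  16  22  19  25  23  23  22  19  13  13  12  13  15  73 179
  228 229]
 [204 227 178  23  16  17  19  24  23  25  24  22  17  15  16  11 110 201
  228 228]
 [204 228 223 170  24  12  13  17  16  13  18  15  17  16  13  31 158 226
  228 229]
 [188 164 207 222 172  47  12  12  13  15  13  12  13  33  78 170 224 228
  227 226]
 [167 203 222 198 115 152 215 215 197 164 165 167 193 220 220 225 194 148
  199 199]
 [116 146 174 176 186 220 212 188 205 223 225 226 228 229 194 171 215 194
  169 116]]
```

View pics/final.png

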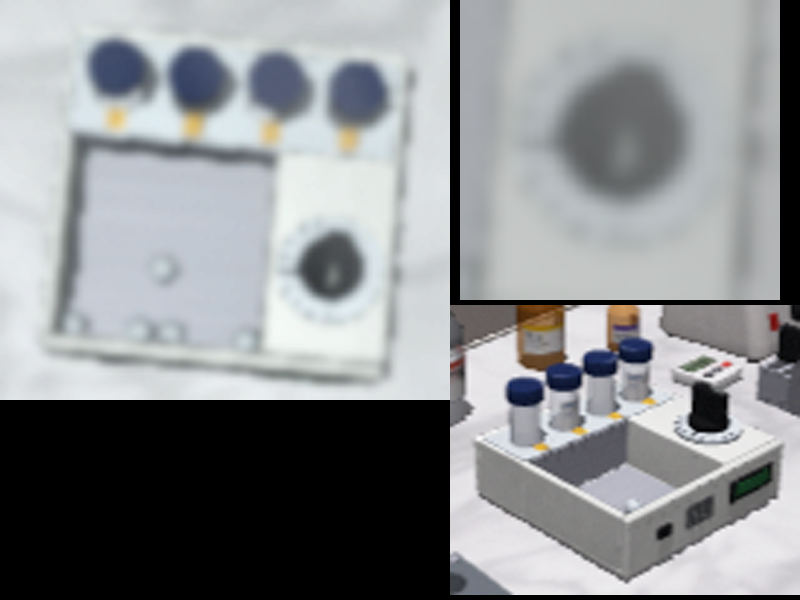

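Run:
```python
from h import *
f=grab_frame("top"); s=grab_frame("scene")
def B(p): q=p-np.array([.5316,.0057,0]); return np.array([q[0]*.994-q[1]*.1094,q[0]*.1094+q[1]*.994])*1000
a=B(onz(s,340.5,187.3,.089));b=B(onz(s,348.5,190.6,.089)); print("far",a,"ptr",b,"mid",(a+b)/2, np.degrees(np.arctan2(b[1]-a[1],-(b[0]-a[0]))))
print("left corner",B(onz(s,338,187.5,.089)),"right",B(onz(s,350,190.7,.089)))
print("top ptr bright",B(onz(f,356.2,219.6,.089)),"bump",B(onz(f,357.2,211.5,.089)),"dark c",B(onz(f,355.8,217.9,.085)))
g=f["pixels"].astype(float).sum(2)/3
sub=g[214:225,352:361]; w=np.clip(sub-106,0,None); yy,xx=np.mgrid[214:225,352:361]
cx,cy=(w*xx).sum()/w.sum(),(w*yy).sum()/w.sum(); C=np.cov(np.array([xx.ravel()-cx,yy.ravel()-cy]),aweights=w.ravel()); print(cx,cy,np.linalg.eigh(C),B(onz(f,cx,cy,.089)))
# long mark & scale: white/dark ring; report dark spots around dial
for z in(.062,.064): print("long mark",B(onz(f,349.2-0.5+0,219.3,z)))
st=r.read_state(); goto(*W(-.0286,-.065),.15,-6.3)
```

```text
far [  5.77243639 -92.17741461] ptr [-23.53105395 -92.00679094] mid [ -8.87930878 -92.09210277] 0.33360891303188717
left corner [  9.60392656 -85.97618252] right [-26.74392703 -94.56640576]
top ptr bright [-34.03852083 -66.4836276 ] bump [-10.02132891 -67.47661637] dark c [-28.65442734 -65.13640642]
356.54100866021395 222.18441161487516 EighResult(eigenvalues=array([7.77961603, 9.05466826]), eigenvectors=array([[-0.40365687, -0.91491045],
       [-0.91491045,  0.40365687]])) [-41.48869431 -68.07974284]
long mark [-31.80019075 -45.64232901]
long mark [-32.05075204 -45.56969342]
t65.5 tcp [ 0.4835 -0.2739  0.1943] yaw -6.2 tilt 0.000 F [ 0.4  0.7 -0.3] op 0.0518 gf 0.0 j7 -1.17
 turn 0.002 rad; shift mm before-turn axes [ -11.1 -218.2   44.4]  after-turn [ -11.5 -218.2   44.4]
```

```bash
python3 -m jog '[[[0,0,0],-0.185],[[0,0,0],-0.185],[[0,0,0],-0.185],[[0,0,0],-0.185],[[0,0,0],-0.185]]'
python3 -m jog '[[[0,0,0],-0.185],[[0,0,0],-0.185],[[0,0,0],-0.185],[[0,0,0],-0.185],[[0,0,0],-0.185]]'
python3 -m jog '[[[0,0,0],-0.185],[[0,0,0],-0.185],[[0,0,0],-0.185],[[0,0,0],-0.185],[[0,0,0],-0.185]]'
python3 -m jog '[[[0,0,0],-0.185],[[0,0,0],-0.181],[[0,0,0],0]]'
python3 - <<'E'
from h import *
goto(*W(-.028,-.0655),.14,-6.3)
E
```

```text
time_s: 66.18
tool_pos: [0.4833, -0.2746, 0.1944]
tcp_rot: [0.917, 0.399, -0.0, 0.0]
force: [-0.5, 0.0, -1.3]
opening: 0.052
gripper_force: 0.0
time_s: 66.8
tool_pos: [0.4832, -0.2747, 0.1944]
tcp_rot: [0.642, 0.766, -0.0, 0.0]
force: [-0.0, 0.2, -0.4]
opening: 0.0519
gripper_force: 0.0
time_s: 67.42
tool_pos: [0.4832, -0.2748, 0.1943]
tcp_rot: [0.233, 0.973, -0.0, -0.0]
force: [0.0, -0.2, 0.1]
opening: 0.052
gripper_force: 0.0
time_s: 67.8
tool_pos: [0.4831, -0.2748, 0.1941]
tcp_rot: [0.056, 0.998, 0.0, -0.0]
force: [-0.1, -0.2, 0.3]
opening: 0.0521
gripper_force: 0.0
t67.8 tcp [ 0.4831 -0.2748  0.1941] yaw 173.6 tilt 0.001 F [-0.1 -0.2  0.3] op 0.0521 gf 0.0 j7 1.22
 turn -0.002 rad; shift mm before-turn axes [ 11.1 218.6  54.2]  after-turn [ 10.5 218.6  54.2]
```

```bash
python3 -m jog '[[[0.002,0.0437,0],0],[[0.002,0.0437,0],0],[[0.002,0.0437,0.005],0],[[0.002,0.0437,0.02],0],[[0.002,0.0437,0.02],0]]'
python3 -m jog '[[[0,0,0],0],[[0,0,0],0]]' 0.044
python3 - <<'E'
from h import *
goto(*W(-.028,-.0655),.079,-6.3)
E
```

```text
time_s: 68.42
tool_pos: [0.4977, -0.0555, 0.1491]
tcp_rot: [0.057, 0.998, -0.0, 0.001]
force: [0.8, -1.1, -0.3]
opening: 0.0523
gripper_force: 0.0
time_s: 68.68
tool_pos: [0.4974, -0.0572, 0.1494]
tcp_rot: [0.056, 0.998, -0.001, -0.0]
force: [-0.6, 0.8, -0.2]
opening: 0.0441
gripper_force: 0.0
t68.7 tcp [ 0.4974 -0.0572  0.1494] yaw 173.5 tilt 0.001 F [-0.6  0.8 -0.2] op 0.0441 gf 0.0 j7 0.68
 turn -0.003 rad; shift mm before-turn axes [ 0.9  0.9 70.4]  after-turn [ 0.9  0.9 70.4]
```

```bash
python3 -m jog '[[[0,0.001,0.02],0],[[0,0,0.02],0],[[0,0,0.012],0],[[0,0,0.01],0],[[0,0,0],0]]'
python3 - <<'E'
from h import *
goto(*W(-.028,-.0655),.079,-6.3)
E
python3 -m jog '[[[0,0,0.004],0.03],[[0,0,0.003],0],[[0,0,0],0]]'
python3 -m jog '[[[0,0,0],0],[[0,0,0],0],[[0,0,0],0]]' 0 20
python3 - <<'E'
from h import *
goto(*W(-.028,-.0655),.079,-6.3)
E
```

```text
time_s: 69.3
tool_pos: [0.4973, -0.0562, 0.087]
tcp_rot: [0.056, 0.998, -0.0, -0.0]
force: [0.2, 0.5, -0.3]
opening: 0.0443
gripper_force: 0.0
t69.3 tcp [ 0.4973 -0.0562  0.087 ] yaw 173.6 tilt 0.001 F [ 0.2  0.5 -0.3] op 0.0443 gf 0.0 j7 0.56
 turn -0.002 rad; shift mm before-turn axes [ 0.6 -0.2  8. ]  after-turn [ 0.6 -0.2  8. ]
time_s: 69.68
tool_pos: [0.4975, -0.0558, 0.0803]
tcp_rot: [0.07, 0.998, -0.0, 0.0]
force: [-0.6, 0.6, -0.1]
opening: 0.0441
gripper_force: 0.0
time_s: 70.05
tool_pos: [0.4975, -0.0579, 0.0806]
tcp_rot: [0.071, 0.997, -0.002, 0.0]
force: [0.5, -4.7, 4.4]
opening: 0.0135
gripper_force: 24.2
t70.0 tcp [ 0.4975 -0.0579  0.0806] yaw 171.8 tilt 0.003 F [ 0.5 -4.7  4.4] op 0.0135 gf 24.2 j7 0.52
 turn -0.032 rad; shift mm before-turn axes [1.1 1.4 1.6]  after-turn [1.1 1.4 1.6]
```

```bash
python3 -m jog '[[[0,-0.004,0],0],[[0,0,0],0.171],[[0,0,0],0.171],[[0,0,0],0.171],[[0,0,0],0.171]]'
python3 -m jog '[[[0,0,0],0.171],[[0,0,0],0.171],[[0,0,0],0.171],[[0,0,0],0.170],[[0,0,0],0]]'
python3 - <<'E'
from h import *
goto(.497,-.06,.14,-86.5)
print(r.read_state()["moment"])
E
```

```text
time_s: 70.68
tool_pos: [0.4972, -0.0587, 0.0806]
tcp_rot: [0.403, 0.915, 0.001, 0.0]
force: [-0.6, 0.1, 4.5]
opening: 0.0135
gripper_force: 24.1
time_s: 71.3
tool_pos: [0.4965, -0.059, 0.0806]
tcp_rot: [0.685, 0.729, 0.0, -0.0]
force: [-2.0, -0.6, 7.4]
opening: 0.0134
gripper_force: 24.4
t71.3 tcp [ 0.4965 -0.059   0.0806] yaw 93.6 tilt 0.001 F [-2.  -0.6  7.4] op 0.0134 gf 24.4 j7 -0.45
 turn 0.001 rad; shift mm before-turn axes [ -1.    0.4 -59.4]  after-turn [ -1.    0.4 -59.4]
[-0.00286938  0.33071584 -0.00544496]
```

```bash
python3 -m jog '[[[0,0,0],0],[[0,0,0],0],[[0,0,-0.02],0],[[0,0,-0.04],0],[[0,0,-0.06],0]]' 0.044
python3 -m jog '[[[-0.06,0,0],0],[[-0.06,0,0],0],[[-0.06,0,0],0],[[0,0,0],0]]'
python3 - <<'E'
from h import *
goto(.497,-.3,.2,-86.5)
f=grab_frame("top"); s=grab_frame("scene"); caps()
g=f["pixels"].astype(int).sum(2)//3
print(g[209:228,345:366])
g2=cv2.cvtColor(f["pixels"],cv2.COLOR_BGR2GRAY).astype(int)
w=g2[190:236,306:346]
print([ (c.round(1)+[306,190],st[4]) for c,st in blobs(w>np.median(w)+12,3)])
b=hsv(s); m=np.zeros(b.shape[:2],bool); m[150:200,360:410]=(b[...,2]<45)[150:200,360:410]
print([(c.round(1),st) for c,st in blobs(m,15)])
E
```

```text
time_s: 71.92
tool_pos: [0.4958, -0.0597, 0.2003]
tcp_rot: [0.684, 0.729, -0.001, -0.002]
force: [1.1, -0.0, -0.0]
opening: 0.0439
gripper_force: 0.0
time_s: 72.42
tool_pos: [0.5068, -0.2464, 0.1994]
tcp_rot: [0.688, 0.725, -0.001, 0.001]
force: [0.3, 0.6, -0.3]
opening: 0.0442
gripper_force: 0.0
t72.4 tcp [ 0.5068 -0.2464  0.1994] yaw 93.0 tilt 0.003 F [ 0.3  0.6 -0.3] op 0.0442 gf 0.0 j7 0.02
 turn -0.009 rad; shift mm before-turn axes [-53.  -12.6  -0.4]  after-turn [-52.9 -13.1  -0.4]
scene [247.3 155. ] [13  9 94] [ 0.9044 -0.0825  0.095 ] home [ 0.8681 -0.0509  0.112 ]
scene [311.9 177.5] [ 23  12 160] [ 0.6221 -0.0765  0.095 ] home [ 0.5972 -0.0451  0.112 ]
scene [293.6 184.3] [12  9 86] [ 0.63   -0.0054  0.095 ] home [0.6048 0.023  0.112 ]
scene [280.  189.7] [11  9 87] [0.6339 0.0453 0.095 ] home [0.6086 0.0717 0.112 ]
[[187 194 196 194 189 183 184 183 178 181 185 187 187 186 184 183 185 188
  189 190 190]
 [189 195 195 192 185 176 179 180 176 179 183 184 184 185 185 184 186 187
  188 189 190]
 [190 193 192 189 184 177 179 179 173 171 171 171 172 175 180 184 186 186
  186 18
[... 1030 characters left out ...]
4 104 106 113 126 148 170 183
  187 186 182]
 [193 187 186 189 188 188 181 165 149 137 127 123 129 140 156 172 184 189
  188 185 182]
 [196 194 190 186 184 189 190 186 180 170 161 158 163 172 181 187 190 190
  187 184 185]
 [198 197 193 188 186 187 188 189 190 187 182 182 184 189 191 191 190 188
  187 188 188]
 [198 198 196 193 189 184 181 182 188 188 185 186 189 190 190 187 185 185
  187 190 191]]
[(array([320.9, 190.3]), np.int32(15)), (array([336.3, 191. ]), np.int32(27)), (array([345., 210.]), np.int32(9)), (array([344.3, 227.8]), np.int32(37))]
[(array([374.6, 161.3]), array([372, 158,   6,   7,  36], dtype=int32)), (array([371. , 173.2]), array([367, 167,   9,  14,  90], dtype=int32))]
```

Run:
```python
from h import *
f=grab_frame("top")
for z in(.089,.1,.105): 
    c=px(f,[.4965,-.0592,z]); 
    a=-.1096; d=1.40
    # pointer direction at 1.40: rotate bath -x clockwise by d
    ang=a+np.pi-d; out=[]
    for t in(.004,.012,.019): out.append(px(f,[.4965+t*np.cos(ang),-.0592+t*np.sin(ang),z]).round(1))
    print(z,c.round(1),out)
c=px(f,[.4965,-.0592,.063]); print("axis low",c, "mark at r=25", px(f,[.4965+.025*np.cos(ang),-.0592+.025*np.sin(ang),.063]))
g=f["pixels"].astype(float).sum(2)/3
for col in range(351,357):
    v=g[213:222,col]; base=np.interp(np.arange(213,222),[214,220],[g[214,col],g[220,col]]); w=np.clip(v-base,0,None); print(col,round((w*np.arange(213,222)).sum()/w.sum(),2))
for col in range(345,349):
    v=180-g[215:223,col]; w=np.clip(v,0,None); print("mark",col,round((w*np.arange(215,223)).sum()/max(w.sum(),1e-6),2))
```

```text
0.089 [357.  217.5] [array([355.6, 217.6]), array([352.9, 217.9]), array([350.5, 218. ])]
0.1 [357.3 217.1] [array([355.9, 217.2]), array([353.1, 217.4]), array([350.7, 217.6])]
0.105 [357.4 216.8] [array([356., 217.]), array([353.2, 217.2]), array([350.8, 217.4])]
axis low [356.42705715 218.6279742 ] mark at r=25 [348.06378206 219.27933003]
351 215.94
352 215.91
353 216.2
354 216.43
355 216.42
356 216.23
mark 345 219.0
mark 346 218.41
mark 347 218.72
mark 348 218.61
```

```bash
python3 -c "
from bench import r
print(r.sign_off())"
```

```text
the job is handed in; nothing more can be done
None
```

The job is handed in at about 72 s of the 210 s allowed. All five beads are in the well, all four tubes are home in their bores, the dial is set at about 1.40 rad and the empty scoop tray is level on the bench; the dial value comes mainly from the gripper angle, which the image could only roughly confirm.

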